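Switch on the proofing press at its guarded toggle

TASK

Switch on the proofing press at the grey control box: with a fingertip, flip the hinged guard right back until it rests open, push the toggle under it all the way over to the hinge side, then tip the guard forward again so that it drops fully shut over the toggle. Push gently, without forcing anything. Do not press the round stop button, and leave the brush, bowl and jar standing where they are.

Things in the scene. Friction and masses are not known exactly. Their poses are not given: they have to be found in the camera images.
- switchbox: Grey steel control box fixed to the table, 240 mm (x) by 170 (y) by 60 high. Origin at the centre of its underside; x points from its front (robot side) to its rear, y to its left, z up. The flat top panel carries guard and toggle on the centre line, the stop button at the right (-y), a low lens at the left (10 mm high).
- guard (a joint): Guard angle, rad: 0 = shut over the toggle, grows as its front swings up and to the rear, 1.83 = stop. A dark steel hood 75 mm long, 46 wide, 45 high, 3 mm sheet, open below, hinged at its rear lower edge along the box's y. About 0.09 kg, no spring: below about 0.95 rad it falls shut by its weight, above it falls back and rests on its stop.
- guard_hinge (a point): Point on the guard's hinge axis at the middle of its width, fixed on the box, 64 mm above the table.
- guard_tab (a point): Middle of the guard tab's free edge; moves with the guard. Tab: plate 30 mm wide, 25 long, 3 thick, rising forward at 50 degrees from the hood's front top edge. Guard shut: point 90 mm in front of the hinge, 62 above it; pushed to the rear here the guard swings up and back. Guard at its stop: 83 mm behind the hinge, 71 above, the guard's rearmost part; pushed forward here it swings over to shut.
- toggle (a joint): Angle of the toggle, rad: 0 = off, leaning 0.45 rad to the box's front; 0.90 = on, leaning 0.45 rad to its rear, towards the hinge. It swings about the box's y and stays where it is left (friction, about 1 N at the tip).
- toggle_tip (a point): Round top end of the toggle's steel lever, 36 mm from its pivot; the lever is 9 to 11 mm thick.
- toggle_base (a point): The toggle's pivot, on the top panel, 45 mm in front of the hinge.
- stop_top (a point): Centre of the top of the round black stop button, radius 12 mm, on the panel, 58 mm to the right of the box centre line. Not to be pressed.
- stop (a joint): Travel of the stop button, m: 0 = up, 0.005 = fully down.
- brush: Loose dark fibre printing brush standing on its flared foot beside the box, 130 mm high, 62 mm across. Origin at the centre of its underside. Leave alone.
- bowl: Loose white bowl beside the box, 42 mm high, 96 mm across. Origin at the centre of its underside. Leave alone.
- jar: Loose glass jar with a white cap beside the box, 75 mm high, 60 mm across. Origin at the centre of its underside. Leave alone.

How it is judged:
By the outcome, as a careful person would: the job done as asked, in the order asked, and still so for the second after the job is handed in, with the robot touching nothing.
It also fails if it takes over 64 s, if anything falls off the work surface, if the arm or the gripper's body presses on something with over 40 N, if the wrist force passes 120 N, or if a joint passes its speed limit or range.

ROBOT

A 6-joint arm with a two-finger parallel gripper is mounted at the origin on the work surface. World frame = base frame: x ahead of the robot, y to its left, z up, the work surface at z = 0. Lengths are in mm, angles in rad, forces in N, time in s.
With the tool pointing down it reaches from about 350 to 975 mm from the base axis. Payload 7.1 kg.
Tool frame: the origin (TCP) lies between the finger pads; the fingertips stand 8 mm ahead of it and the grasp point (between the pads) lies 11 mm behind it (ctrl.tips_ahead is the distance from the TCP to the fingertips, in mm); y points along the fingers, z is the direction in which the jaws open and shut, and the axes are right-handed (so a half turn about y gives the same grasp; the last joint's range is limited). The gripper opens to 88 mm and grips with 3 to 60 N. Pads are 20 mm wide; open, the fingers measure 115 mm over their backs; the gripper's body (75 mm by 178 mm) begins 61 mm behind the grasp point.
Start: joints at [1.179, 0.423, 1.63, -0, 1.089, -0.019], TCP at [227.608, 582.065, 194.075] pointing down, gripper open.
Joint ranges: [-3, 3], [-0.9, 2.11], [0.09, 2.58], [-1.31, 4.45], [0.11, 2.69], [-2.54, 2.54]. Speed limits (rad/s): [2.39, 2.39, 3.01, 3.14, 3.14, 3.14].

INTERFACE

Orientations are given as a rotation vector (axis times angle).
In Python, from workcell import ctrl gives the robot as it stands.
- The arm moves only by the shell command python3 -m creep 'ROWS'. ROWS is JSON, a list of rows, each an object of numbers: "tx", "ty", "tz": the shift along the world's x, y, z in mm; "rx", "ry", "rz": the turn, a rotation vector about the world's x, y, z in rad; "fingers": the closure in counts, from 0 (fully open) to 255 (shut). A call has 1 to 10 rows; each row is the pose to reach, as a shift and turn from the pose commanded when the call began; what a row does not reach only later rows make up. A row lasts 1/8 s, in which the tool goes at most 62.5 mm and 10.7 degrees, less where a joint would pass 70% of its speed; a pose out of reach is approached as far as the arm can. A call with a gripper value outside its range is refused whole. The fingers move at their own pace and stop on an object; the grip force is fixed at half the most. Time passes only in rows, so rows that repeat a pose let the fingers close. It gives the time, the measured TCP pose, the force and the opening at its end, in the units of the state.
- ctrl.get_obs(): the state, without advancing time (a new reading comes with each control period).
- ctrl.get_image(name): name is "scene" or "top" or "wrist"; returns a dict with "pixels" (384x512x3 uint8, blue, green, red), "intrinsics" (3x3 intrinsics, pixels), "rvec" (rotation vector, rad) and "tvec" (3), from world to camera coordinates, as OpenCV has them. Camera axes: x right, y down, z forward; pixel columns grow to the right and rows downward; lengths in mm; the calibration is good to about 2 mm. The wrist camera is an equidistant fisheye: a pixel r from the principal point sees the ray r / f radians off the axis. A picture is of the moment at which its call begins. There is no depth.
- ctrl.close_job(): hands the job in, once; it reports no verdict.
The state is a dict: "t": time; "qpos": joint angles; "qvel": joint speeds; "joint_torque": joint torques, N m; "ee_pos": TCP position; "orientation": TCP orientation; "ft_force": force on the tool from outside, world axes, zero at the start; "moment": the same for the moment, N m; "width": finger opening in mm.
Only numpy, scipy, OpenCV 4.12 (cv2) and the standard library are available. Lean on these libraries where they do the work, as an engineer would, in place of code of your own. Each camera call takes 0.05 s, during which the arm holds its last target.

## Working session

There is one attempt and no reset: what is moved stays moved. The work goes in short steps, Python scripts to look and compute and a shell command to move; the robot and the scene stay as the last step left them, time stands still between calls to the robot, and variables do not carry over. Pictures are saved under pics/ and viewed, and the job is handed in when it is done.

```bash
ls; mkdir -p pics; python3 - <<'E'
from workcell import ctrl
import cv2
o=ctrl.get_obs(); print({k:o[k] for k in('t','ee_pos','orientation','ft_force','width')})
for n in('scene','top','wrist'):
    d=ctrl.get_image(n); cv2.imwrite(f'pics/{n}0.png',d['pixels']); print(n,d['intrinsics'],d['rvec'],d['tvec'])
E
```

```text
pics
{'t': 0.0, 'ee_pos': array([227.40498473, 581.50674121, 193.29860124]), 'orientation': array([-1.5524434 ,  0.29279978, -0.29231981]), 'ft_force': array([-0.57264188,  0.6149439 , -0.21426198]), 'width': 88.00078195586606}
scene [[412.62662878   0.         258.14187496]
 [  0.         412.62662878 191.45255732]
 [  0.           0.           1.        ]] [ 2.52730287  0.71842619 -0.19742601] [-525.10288814 -155.68917998 1294.66981631]
top [[463.91138349   0.         256.91663958]
 [  0.         463.91138349 186.75744488]
 [  0.           0.           1.        ]] [ 2.20543139 -2.16421276  0.07547286] [  50.9488023   591.71795359 1242.96029607]
wrist [[297.31863964   0.         257.14144858]
 [  0.         297.31863964 191.8677607 ]
 [  0.           0.           1.        ]] [-2.37846475 -1.62358398 -0.24783963] [-623.22800113  -36.68669034  392.61757637]
```

View pics/scene0.png

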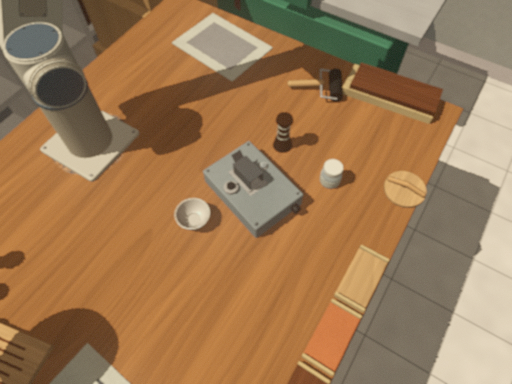

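View pics/top0.png

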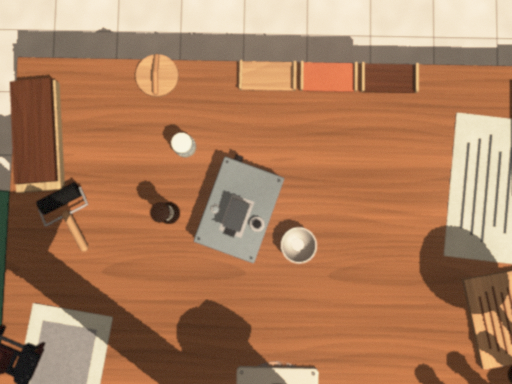

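View pics/wrist0.png

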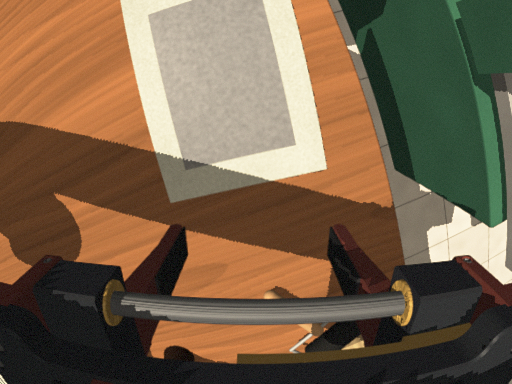

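The scene and top views show the grey box (top view centre about (238,210), scene about (253,188)). The guard is shut on its centre line, with the stop button at top (256,223). The bowl is at top (298,245), the brush at (165,212) and the jar at (182,143). Next I'll zoom in and measure.

```bash
cat > h.py <<'E'
import cv2,numpy as np
from workcell import ctrl
def cam(n):
    d=ctrl.get_image(n); R=cv2.Rodrigues(np.array(d['rvec'],float))[0]
    return d['pixels'],np.array(d['intrinsics'],float),R,np.array(d['tvec'],float).ravel()
def ray(c,u,v):
    _,K,R,t=c; d=R.T@np.linalg.solve(K,[u,v,1.]); return -R.T@t,d
def onz(c,u,v,z):
    o,d=ray(c,u,v); return o+d*(z-o[2])/d[2]
def proj(c,P):
    _,K,R,t=c; p=K@(R@np.array(P,float)+t); return p[:2]/p[2]
def crop(img,x0,y0,w,h,s,name):
    cv2.imwrite(name,cv2.resize(img[y0:y0+h,x0:x0+w],None,fx=s,fy=s,interpolation=cv2.INTER_CUBIC))
E
python3 - <<'E'
from h import *
c=cam('top'); crop(c[0],180,145,120,120,5,'pics/topc.png')
s=cam('scene'); crop(s[0],190,130,120,110,5,'pics/scenec.png')
for n,x in(('top',c),('scene',s)):
    print(n,proj(x,[0,0,0]),proj(x,[227,582,190]),'cam at',-x[2].T@x[3])
E
```

```text
top [275.93231485 407.60496137] [ 28.64133306 334.53090953] cam at [ 501.76913906   59.56417013 1281.54440242]
scene [ 90.78535535 141.83256876] [249.97082191  11.15630524] cam at [ 862.79766989 -391.05997602 1038.65026508]
```

```bash
sleep 1
```

```text
(no output)
```

View pics/topc.png

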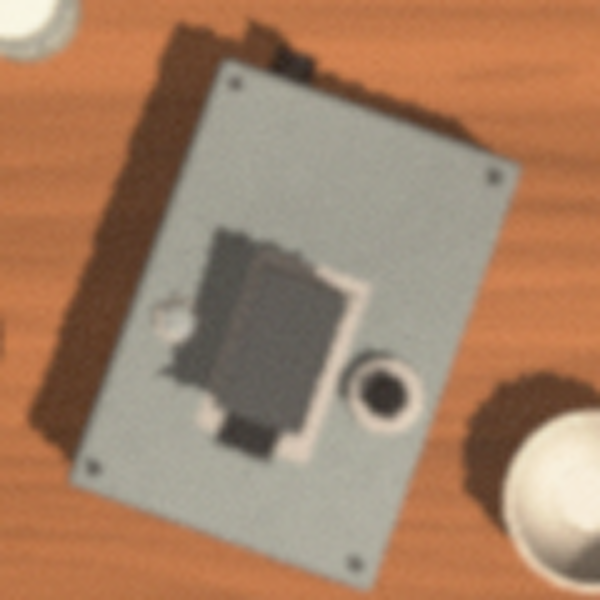

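View pics/scenec.png

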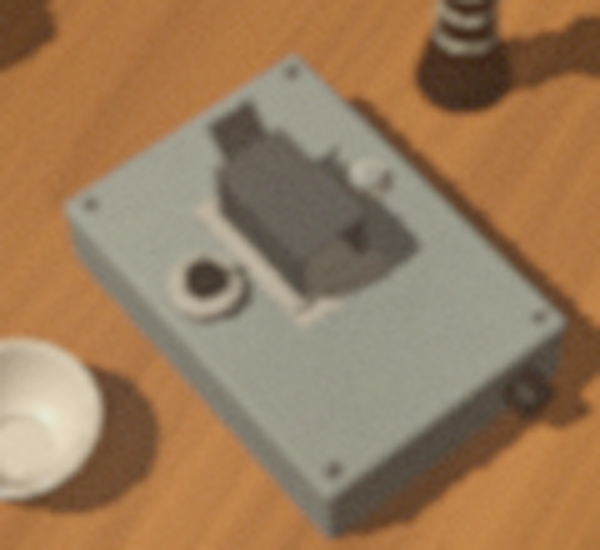

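The top crop shows the panel corners at crop pixels (225,60), (520,163), (370,590) and (72,485). The tab is at about (250,438), the hood's rear edge at about (310,272) and the stop cap at (380,395).

```bash
python3 - <<'E'
from h import *
c=cam('top'); s=cam('scene')
T=lambda x,y:(180+(x+.5)/5-.5,145+(y+.5)/5-.5)
S=lambda x,y:(190+(x+.5)/5-.5,130+(y+.5)/5-.5)
def tri(a,b):
    A=[];B=[]
    for cc,p in((c,a),(s,b)):
        o,d=ray(cc,*p); d/=np.linalg.norm(d); M=np.eye(3)-np.outer(d,d);A.append(M);B.append(M@o)
    P=np.linalg.lstsq(np.vstack(A),np.hstack(B),rcond=None)[0]
    return P.round(1)
# corners rl rr fr fl
ct=[(225,60),(520,163),(370,590),(72,485)]
P=[onz(c,*T(*p),60) for p in ct]
cs=[(567,322),(328,500),(66,207),(292,57)]
Q=[onz(s,*S(*p),60) for p in cs]
for n,X in(('top',P),('scene',Q)):
    X=np.array(X); print(n,X.round(1)[:,:2].tolist(),'cen',X.mean(0).round(1))
    for i in range(4): print(np.linalg.norm(X[i]-X[(i+1)%4]).round(1),end=' ')
    f=(X[0]+X[1]-X[2]-X[3]); l=X[0]+X[3]-X[1]-X[2]; print('yaw',np.arctan2(f[1],f[0]),np.arctan2(-l[0],l[1]))
print('tri corners',[tri(T(*a),S(*b)).tolist() for a,b in zip(ct,cs)])
print('tab left/right free corner', tri(T(220,445),S(250,100)), tri(T(270,460),S(210,125)))
print('stop top',tri(T(378,395),S(205,280)))
# hood top rear corners
print('hood top rear R', tri(T(352,288),S(302,275)))
E
```

```text
top [[666.4, 149.2], [614.5, -8.0], [389.4, 66.9], [440.9, 224.0]] cen [527.8 108.   60. ]
165.6 237.3 165.3 237.6 yaw -0.32069427713820636 -0.31786401884728527
scene [[668.9, 150.6], [614.3, -8.9], [391.8, 67.7], [443.8, 224.0]] cen [529.7 108.4  60. ]
168.5 235.3 164.8 236.8 yaw -0.32332610146492424 -0.32547592665331654
tri corners [[667.7, 150.1, 59.3], [614.4, -8.3, 59.1], [390.1, 67.7, 58.4], [441.7, 225.1, 57.1]]
tab left/right free corner [467.1 143.6 127.6] [459.5 117.9 129.4]
stop top [490.4  64.2  71.1]
hood top rear R [544.7  78.4 103.5]
```

```bash
cat >> h.py <<'E'
YAW=-0.321; C=np.array([528.5,108.2]); HX=22.
ex=np.array([np.cos(YAW),np.sin(YAW)]); ey=np.array([-ex[1],ex[0]])
def W(dx,dy,z): # dx from hinge along box x
    return np.r_[C+ex*(HX+dx)+ey*dy,z]
def L(p): d=np.array(p[:2])-C; return np.r_[d@ex-HX,d@ey,p[2]]
E
python3 - <<'E'
from h import *
o=ctrl.get_obs(); R=cv2.Rodrigues(o['orientation'])[0]; print(R.round(3)); 
z=R[:,2]; print('jaw yaw',np.degrees(np.arctan2(z[1],z[0])),'box yaw',np.degrees(YAW))
c=cam('top'); s=cam('scene')
for n,p in dict(edge=W(-90,0,126),hoodRtopF=W(-75,-23,109),hoodRtopR=W(0,-23,109),hoodLtopF=W(-75,23,109)).items():
    u=proj(c,p);v=proj(s,p); print(n,p.round(1),'topcrop',((u-[180,145]+.5)*5-.5).round(),'scenecrop',((v-[190,130]+.5)*5-.5).round())
for n,pt,z in(('brush',(165,212),120),('bowl',(298,245),40),('jar',(182,143),75)): q=onz(c,*pt,z);print(n,q.round(),L(q).round())
E
```

```text
[[ 0.931 -0.     0.364]
 [-0.364 -0.     0.931]
 [-0.    -1.    -0.   ]]
jaw yaw 68.64222053552857 box yaw -18.391945223699427
edge [464.  129.7 126. ] topcrop [245. 448.] scenecrop [227. 117.]
hoodRtopF [471.  103.1 109. ] topcrop [301. 434.] scenecrop [212. 175.]
hoodRtopR [542.1  79.4 109. ] topcrop [350. 294.] scenecrop [300. 266.]
hoodLtopF [485.5 146.7 109. ] topcrop [215. 404.] scenecrop [278. 131.]
brush [516. 291. 120.] [-91. 169. 120.]
bowl [436. -50.  40.] [ -60. -179.   40.]
jar [698. 261.  75.] [ 91. 198.  75.]
```

The jaws already lie almost along the box's y axis, only 3° off. I'll shut the fingers and travel at the present height to a point in front of the tab.

```bash
python3 -m creep '[{"tx":20,"ty":-40,"rz":0.05,"fingers":255},{"tx":45,"ty":-95,"rz":0.05,"fingers":255},{"tx":70,"ty":-150,"rz":0.05,"fingers":255},{"tx":95,"ty":-205,"rz":0.05,"fingers":255},{"tx":120,"ty":-260,"rz":0.05,"fingers":255},{"tx":145,"ty":-315,"rz":0.05,"fingers":255},{"tx":170,"ty":-370,"rz":0.05,"fingers":255},{"tx":190,"ty":-415,"rz":0.05,"fingers":255},{"tx":203,"ty":-441,"rz":0.05,"fingers":255},{"tx":203,"ty":-441,"rz":0.05,"fingers":255}]'
python3 - <<'E'
from h import *
o=ctrl.get_obs(); print(L(o['ee_pos']),o['ft_force'],o['width'])
c=cam('top'); crop(c[0],180,145,120,120,4,'pics/a1.png')
s=cam('scene'); crop(s[0],160,80,150,150,4,'pics/a2.png')
E
```

```text
[-457.02631519  354.67026612  194.02295518] [-0.08903216 -0.1305311  -0.2750625 ] 87.86963793214285schema error: expected keys tx, ty, tz, rx, ry, rz, fingers
```

View pics/a2.png

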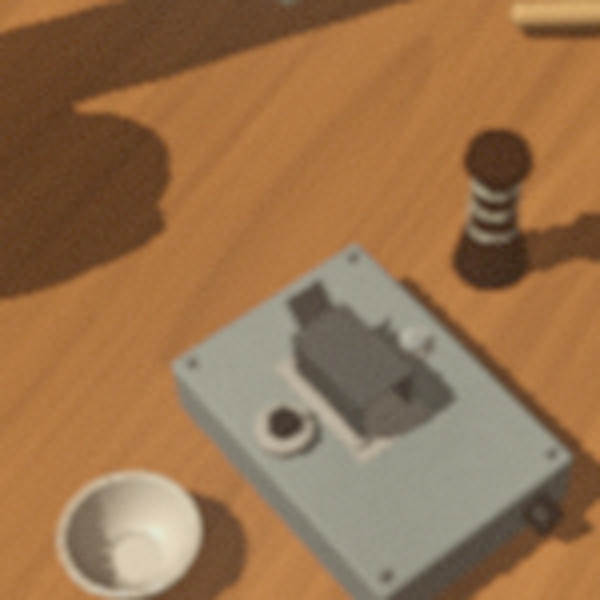

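The move was refused because every row needs all seven keys, so nothing has moved.

```bash
python3 -m creep '[{"tx":20,"ty":-40,"tz":0,"rx":0,"ry":0,"rz":0.05,"fingers":255},{"tx":45,"ty":-95,"tz":0,"rx":0,"ry":0,"rz":0.05,"fingers":255},{"tx":70,"ty":-150,"tz":0,"rx":0,"ry":0,"rz":0.05,"fingers":255},{"tx":95,"ty":-205,"tz":0,"rx":0,"ry":0,"rz":0.05,"fingers":255},{"tx":120,"ty":-260,"tz":0,"rx":0,"ry":0,"rz":0.05,"fingers":255},{"tx":145,"ty":-315,"tz":0,"rx":0,"ry":0,"rz":0.05,"fingers":255},{"tx":170,"ty":-370,"tz":0,"rx":0,"ry":0,"rz":0.05,"fingers":255},{"tx":190,"ty":-415,"tz":0,"rx":0,"ry":0,"rz":0.05,"fingers":255},{"tx":203,"ty":-441,"tz":0,"rx":0,"ry":0,"rz":0.05,"fingers":255},{"tx":203,"ty":-441,"tz":0,"rx":0,"ry":0,"rz":0.05,"fingers":255}]'
python3 - <<'E'
from h import *
o=ctrl.get_obs(); print(L(o['ee_pos']),o['ft_force'],o['width'])
R=cv2.Rodrigues(o['orientation'])[0];print(R.round(3))
s=cam('scene'); crop(s[0],160,80,150,150,4,'pics/b2.png')
c=cam('top'); crop(c[0],180,145,130,140,4,'pics/b1.png')
E
```

```text
t: 1.8
ee_pos: [431.3, 139.8, 194.3]
orientation: [-1.555, 0.256, -0.256]
ft_force: [0.0, 0.1, -0.5]
width: 0.6
[-124.17145318   -0.70314504  194.26466908] [ 0.00123516  0.07052881 -0.53802584] 0.6056227076601459
[[ 0.947  0.001  0.32 ]
 [-0.32   0.     0.947]
 [ 0.    -1.     0.   ]]
```

View pics/b2.png

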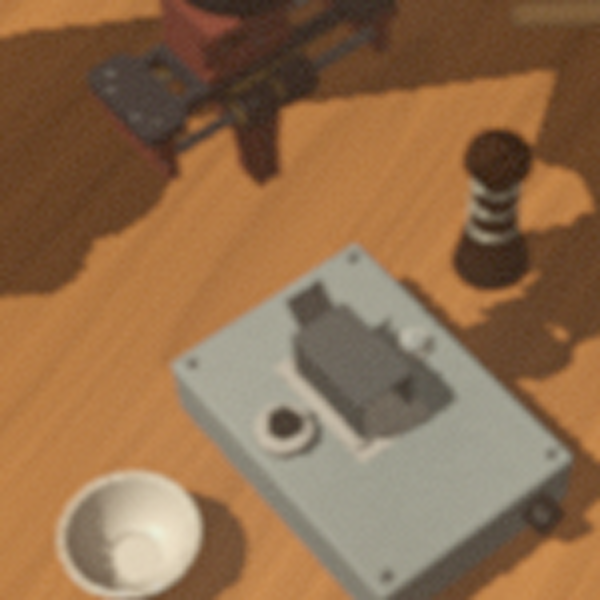

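The scene crop shows the shut fingertips hanging at about (262,175), in line with the tab at (312,298). I'll lower 70 mm and work out the arc for the push.

```bash
python3 -m creep '[{"tx":0,"ty":0,"tz":-25,"rx":0,"ry":0,"rz":0,"fingers":255},{"tx":0,"ty":0,"tz":-50,"rx":0,"ry":0,"rz":0,"fingers":255},{"tx":0,"ty":0,"tz":-70,"rx":0,"ry":0,"rz":0,"fingers":255},{"tx":0,"ty":0,"tz":-70,"rx":0,"ry":0,"rz":0,"fingers":255}]'
python3 - <<'E'
from h import *
o=ctrl.get_obs(); p=o['ee_pos'];print(L(p),o['ft_force'])
s=cam('scene'); crop(s[0],160,80,150,150,4,'pics/c2.png')
p=W(-124.2,-.7,124.2)
for a in np.arange(0,1.41,.1):
    th=np.arctan2(62,90)+a; e=109.3*np.array([-np.cos(th),np.sin(th)])
    q=W(e[0]-10,-.7,64+e[1]-2); print(a.round(1),e.round(0),(q-p).round(0))
E
```

```text
t: 2.4
ee_pos: [429.0, 141.9, 123.0]
orientation: [-1.557, 0.254, -0.25]
ft_force: [0.3, -0.8, 0.4]
width: 0.5
[-127.05767414    0.54037885  122.97942794] [ 0.25526605 -0.82011641  0.36871718]
0.0 [-90.  62.] [23. -8. -0.]
0.1 [-83.  71.] [ 29. -10.   8.]
0.2 [-76.  79.] [ 36. -12.  16.]
0.3 [-68.  86.] [ 44. -15.  24.]
0.4 [-59.  92.] [ 53. -17.  30.]
0.5 [-49.  98.] [ 62. -20.  35.]
0.6 [-39. 102.] [ 71. -24.  40.]
0.7 [-29. 105.] [ 81. -27.  43.]
0.8 [-18. 108.] [ 91. -30.  46.]
0.9 [ -7. 109.] [101. -34.  47.]
1.0 [  4. 109.] [112. -37.  47.]
1.1 [ 14. 108.] [122. -41.  46.]
1.2 [ 25. 106.] [132. -44.  44.]
1.3 [ 36. 103.] [142. -47.  41.]
1.4 [46. 99.] [152. -50.  37.]
```

View pics/c2.png

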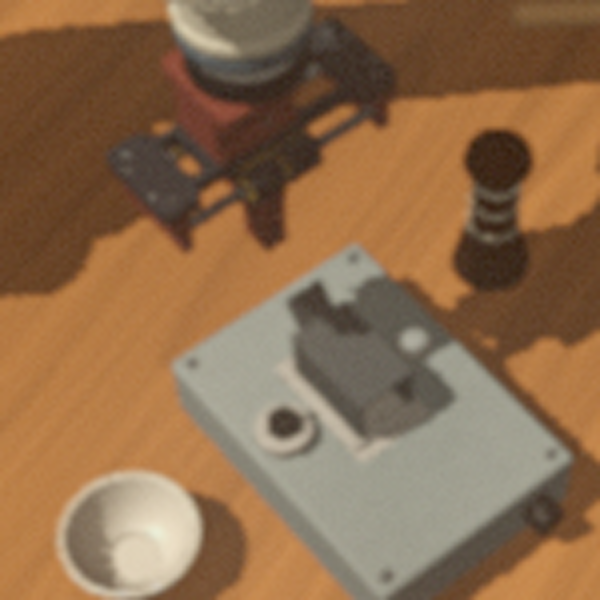

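The fingertips are low and in front of the tab, aimed at its middle (tips at about (265,240), tab at (312,298)). I'll start the arc push and check halfway.

```bash
python3 -m creep '[{"tx":11,"ty":-4,"tz":0,"rx":0,"ry":0,"rz":0,"fingers":255},{"tx":19,"ty":-6,"tz":0,"rx":0,"ry":0,"rz":0,"fingers":255},{"tx":24,"ty":-8,"tz":2,"rx":0,"ry":0,"rz":0,"fingers":255},{"tx":29,"ty":-10,"tz":8,"rx":0,"ry":0,"rz":0,"fingers":255},{"tx":36,"ty":-12,"tz":16,"rx":0,"ry":0,"rz":0,"fingers":255},{"tx":44,"ty":-15,"tz":24,"rx":0,"ry":0,"rz":0,"fingers":255},{"tx":53,"ty":-17,"tz":30,"rx":0,"ry":0,"rz":0,"fingers":255},{"tx":53,"ty":-17,"tz":30,"rx":0,"ry":0,"rz":0,"fingers":255}]'
python3 - <<'E'
from h import *
o=ctrl.get_obs(); p=o['ee_pos'];print(L(p),o['ft_force'])
s=cam('scene'); crop(s[0],160,80,150,150,4,'pics/d2.png')
E
```

```text
t: 3.45
ee_pos: [484.8, 124.0, 154.7]
orientation: [-1.555, 0.252, -0.255]
ft_force: [0.1, -0.0, -0.4]
width: 0.4
[-68.4478174    1.22952067 154.72538502] [ 0.0667508  -0.02403231 -0.42425427]
```

View pics/d2.png

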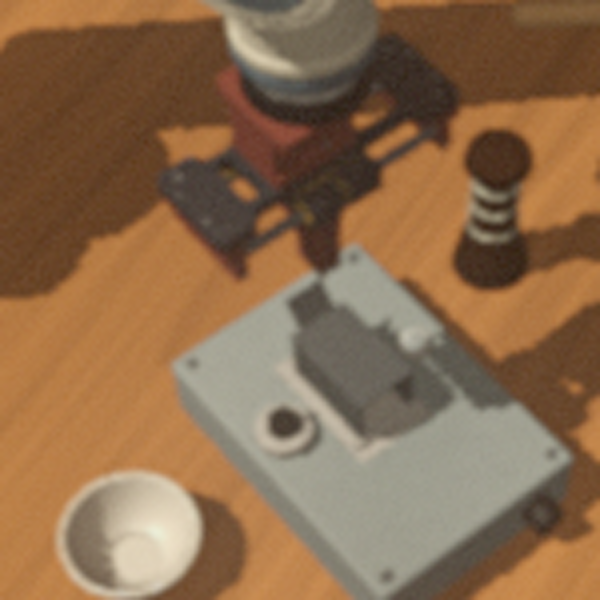

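The guard is still shut. The tips (about (320,268)) rose past the tab without engaging it. I'll check where the real fingertip is compared with my model.

```bash
python3 - <<'E'
from h import *
o=ctrl.get_obs(); p=o['ee_pos'].copy()
s=cam('scene');c=cam('top')
f=lambda cc,P,x,y,k:((proj(cc,P)-[x,y]+.5)*k-.5).round()
l=L(p)
for d in(-10,0,10): 
  for y in (-13,13): print(d,y,f(s,W(l[0]+d,l[1]+y,l[2]-8),160,80,4), f(c,W(l[0]+d,l[1]+y,l[2]-8),180,145,4))
print('tab edge ends',[f(s,W(-90,y,126),160,80,4) for y in(-15,15)],[f(c,W(-90,y,126),180,145,4) for y in(-15,15)])
print('tab root',[f(s,W(-75,y,109),160,80,4) for y in(-15,15)],[f(c,W(-75,y,109),180,145,4) for y in(-15,15)])
crop(s[0],215,120,75,75,8,'pics/e2.png');crop(c[0],180,175,80,80,7,'pics/e1.png')
E
```

```text
-10 -13 [296. 296.] [219. 349.]
-10 13 [326. 275.] [179. 335.]
0 -13 [305. 305.] [224. 334.]
0 13 [336. 285.] [184. 320.]
10 -13 [314. 315.] [230. 318.]
10 13 [345. 294.] [190. 304.]
tab edge ends [array([284., 306.]), array([319., 282.])] [array([219., 366.]), array([173., 350.])]
tab root [array([299., 334.]), array([333., 311.])] [array([228., 343.]), array([183., 327.])]
```

View pics/e2.png

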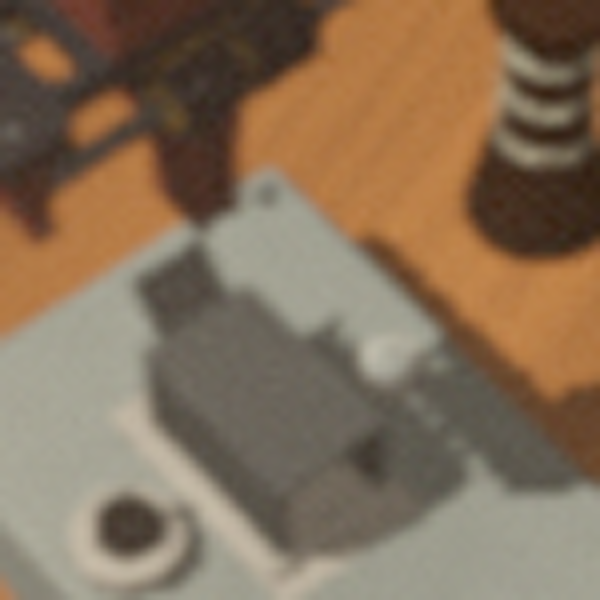

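View pics/e1.png

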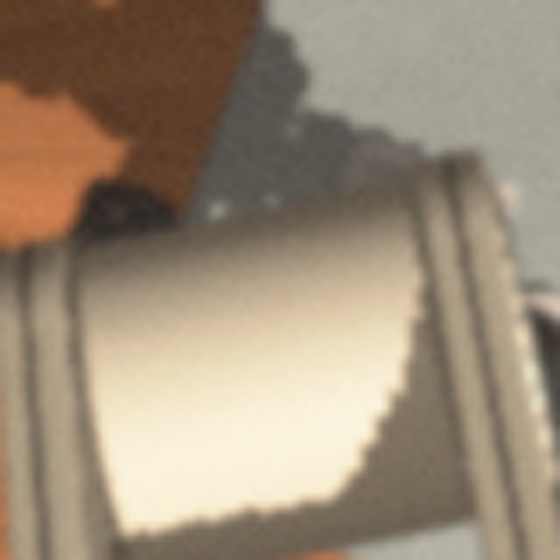

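```bash
python3 - <<'E'
from h import *
print('tips_ahead',ctrl.tips_ahead,ctrl.get_obs()['ee_pos'],L(ctrl.get_obs()['ee_pos']))
s=cam('scene')
f=lambda cc,P,x,y,k:((proj(cc,P)-[x,y]+.5)*k-.5).round()
for l in ((-124.2,-.7,194.2),(-127,.5,123),(-68.4,1.2,154.7)):
    print(l,'tip',f(s,W(l[0],l[1],l[2]-8),160,80,4),'tcp',f(s,W(*l),160,80,4),'up80',f(s,W(l[0],l[1],l[2]+72),160,80,4))
E
```

```text
tips_ahead 8.0 [483.1280672  123.9937784  153.76957275] [-70.03753565   0.6714838  153.76957275]
(-124.2, -0.7, 194.2) tip [264. 208.] tcp [263. 200.] up80 [254. 125.]
(-127, 0.5, 123) tip [270. 269.] tcp [269. 262.] up80 [261. 196.]
(-68.4, 1.2, 154.7) tip [322. 295.] tcp [321. 288.] up80 [316. 220.]
```

```bash
python3 - <<'E'
from h import *
w=cam('wrist'); cv2.imwrite('pics/w1.png',w[0])
E
```

```text
(no output)
```

View pics/w1.png

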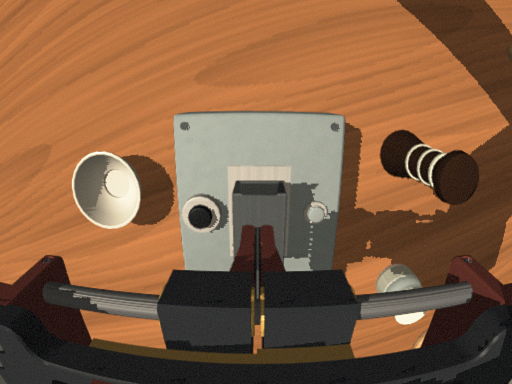

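In the wrist view (up is the box's front) the shut tips at about (257,228) are narrow and tapered. They are centred on the guard, whose front edge is at about (260,187). In the scene view the tips sit about 6 px higher than predicted. I'll triangulate the tip between the wrist fisheye and the scene view.

```bash
cat >> h.py <<'E'
def wray(c,u,v):
    _,K,R,t=c; x=(u-K[0,2]);y=(v-K[1,2]);r=np.hypot(x,y);th=r/K[0,0]
    d=np.array([np.sin(th)*x/r,np.sin(th)*y/r,np.cos(th)]); return -R.T@t,R.T@d
def wproj(c,P):
    _,K,R,t=c; q=R@np.array(P,float)+t; th=np.arctan2(np.hypot(q[0],q[1]),q[2]); ph=np.arctan2(q[1],q[0]); return K[:2,2]+K[0,0]*th*np.array([np.cos(ph),np.sin(ph)])
def meet(rs):
    A=[];B=[]
    for o,d in rs:
        d=d/np.linalg.norm(d);M=np.eye(3)-np.outer(d,d);A.append(M);B.append(M@o)
    P,res,_,_=np.linalg.lstsq(np.vstack(A),np.hstack(B),rcond=None); return P,res
E
python3 - <<'E'
from h import *
w=cam('wrist');s=cam('scene'); p=ctrl.get_obs()['ee_pos'];l=L(p)
print('cam',L(-w[2].T@w[3]),'axis',w[2][2],l)
print('pred tip',wproj(w,p-[0,0,8]),'tcp',wproj(w,p),'tab edge',wproj(w,W(-90,0,126)),'stop',wproj(w,W(-45,-58,75)))
for z in (-8,0,8,16,24): print(z,wproj(w,p+[0,0,z]),proj(s,p+[0,0,z]))
P,r=meet([wray(w,257,228),ray(s,240.5,148.2)]); print(L(P),r)
E
python3 -c "
import cv2;i=cv2.imread('pics/w1.png');cv2.imwrite('pics/w1c.png',cv2.resize(i[160:290,180:340],None,fx=4.5,fy=4.5,interpolation=2))"
```

```text
cam [-1.52408927e+02 -2.81466970e-01  3.45562498e+02] axis [ 0.28324755 -0.09460557 -0.95436922] [-69.98083193   0.79590407 153.83939619]
pred tip [258.79265052 218.07653195] tcp [258.85347908 222.4246389 ] tab edge [257.6142321  184.04220115] stop [199.05094409 213.88100013]
-8 [258.79265052 218.07653195] [239.52279822 153.28553478]
0 [258.85347908 222.4246389 ] [239.39707738 151.51084152]
8 [258.91854368 227.09012519] [239.26974596 149.71341318]
16 [258.98826563 232.10648556] [239.14077282 147.89281007]
24 [259.06311732 237.51164166] [239.010126   146.04858108]
[-69.98411529   1.92830312 165.96745308] [14.12051351]
```

View pics/w1c.png

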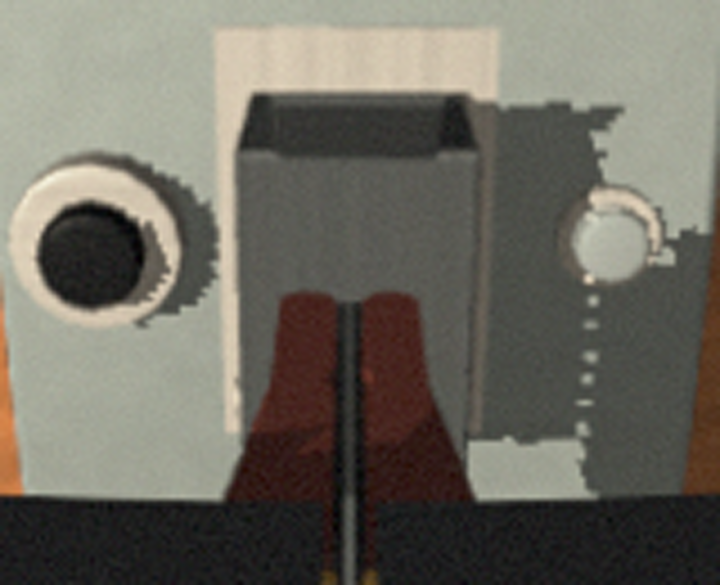

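```bash
python3 - <<'E'
from h import *
w=cam('wrist');s=cam('scene');c=cam('top'); p=ctrl.get_obs()['ee_pos'];l=L(p)
g=lambda P:((wproj(w,P)-[180,160]+.5)*4.5-.5).round()
for n,q in dict(edgeR=(-90,-15,126),edgeL=(-90,15,126),topFR=(-75,-23,109),topFL=(-75,23,109),botFR=(-75,-23,64),botFL=(-75,23,64),topRR=(0,-23,109),topRL=(0,23,109),botRR=(0,-23,64)).items(): print(n,g(W(*q)))
for q in ((-142,-85,60),(-142,85,60)): print(wproj(w,W(*q)))
crop(s[0],215,120,75,75,8,'pics/f2.png')
cv2.imwrite('pics/w2c.png',cv2.resize(w[0][100:290,160:360],None,fx=4,fy=4,interpolation=2)[:600])
E
```

```text
edgeR [263. 109.]
edgeL [438. 109.]
topFR [227. 162.]
topFL [474. 161.]
botFR [245.  98.]
botFL [455.  98.]
topRR [241. 504.]
topRL [461. 503.]
botRR [254. 402.]
[170.34641732 114.77061759]
[344.24790049 114.47848689]
```

View pics/f2.png

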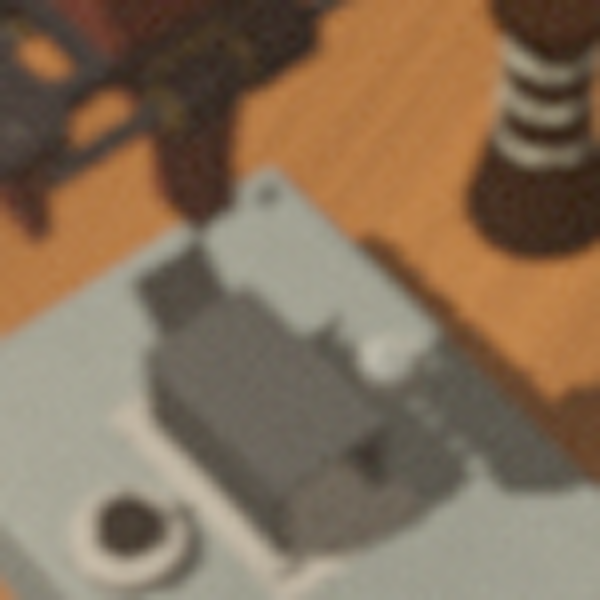

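View pics/w2c.png

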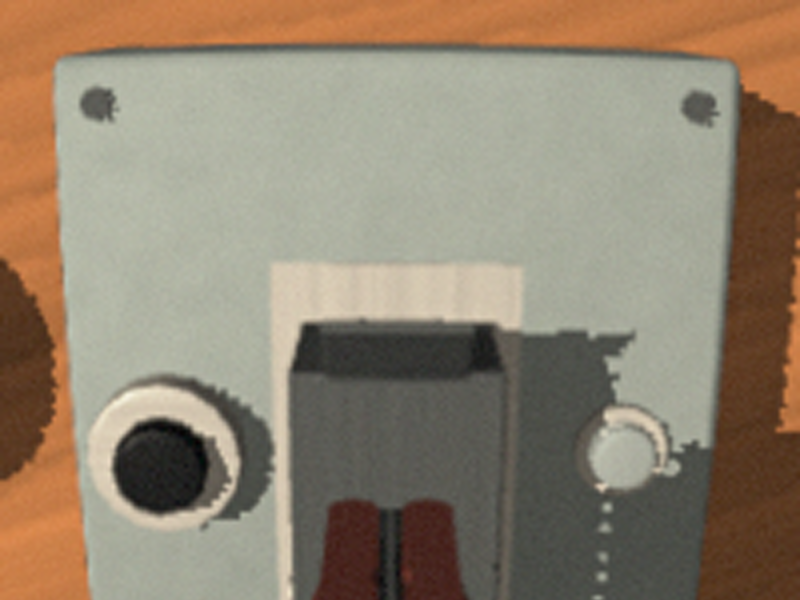

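The box and hood positions hold up in the wrist view (predicted front edges within about 2 mm). The two views meet at a fingertip about 20 mm above nominal (TCP+12 rather than TCP−8), which explains why it passed over the tab. I'll back off, go lower and try again slowly.

```bash
python3 -m creep '[{"tx":-20,"ty":6,"tz":0,"rx":0,"ry":0,"rz":0,"fingers":255},{"tx":-42,"ty":13,"tz":0,"rx":0,"ry":0,"rz":0,"fingers":255},{"tx":-55,"ty":18,"tz":-10,"rx":0,"ry":0,"rz":0,"fingers":255},{"tx":-55,"ty":18,"tz":-35,"rx":0,"ry":0,"rz":0,"fingers":255},{"tx":-55,"ty":18,"tz":-50,"rx":0,"ry":0,"rz":0,"fingers":255},{"tx":-55,"ty":18,"tz":-50,"rx":0,"ry":0,"rz":0,"fingers":255}]'
python3 - <<'E'
from h import *
o=ctrl.get_obs(); p=o['ee_pos'];l=L(p);print(l,o['ft_force'])
s=cam('scene'); w=cam('wrist'); crop(s[0],200,110,80,75,7,'pics/g2.png')
cv2.imwrite('pics/g3.png',cv2.resize(w[0][100:290,160:360],None,fx=4,fy=4,interpolation=2)[:600])
for z in (-8,0,8,12,16): print(z,((wproj(w,p+[0,0,z])-[160,100]+.5)*4-.5).round(),((proj(s,p+[0,0,z])-[200,110]+.5)*7-.5).round())
E
```

```text
t: 4.7
ee_pos: [427.5, 141.9, 102.9]
orientation: [-1.557, 0.255, -0.251]
ft_force: [0.4, 0.3, 0.1]
width: 0.4
[-1.28444312e+02  7.20552745e-02  1.02910902e+02] [0.38850785 0.26767842 0.13577171]
-8 [394. 468.] [193. 290.]
0 [394. 485.] [191. 278.]
8 [394. 504.] [190. 266.]
12 [394. 513.] [189. 260.]
16 [394. 523.] [189. 254.]
```

View pics/g2.png

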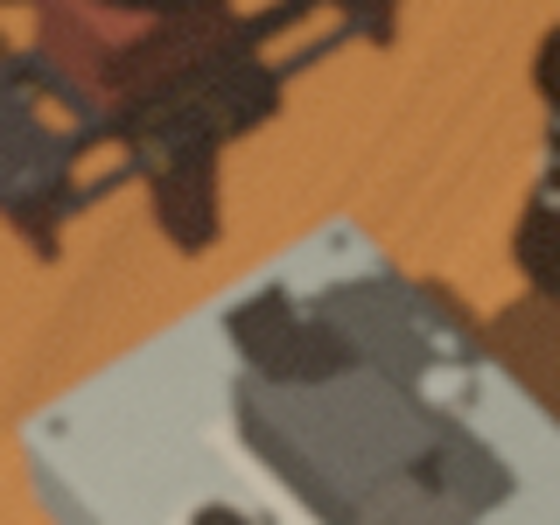

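View pics/g3.png

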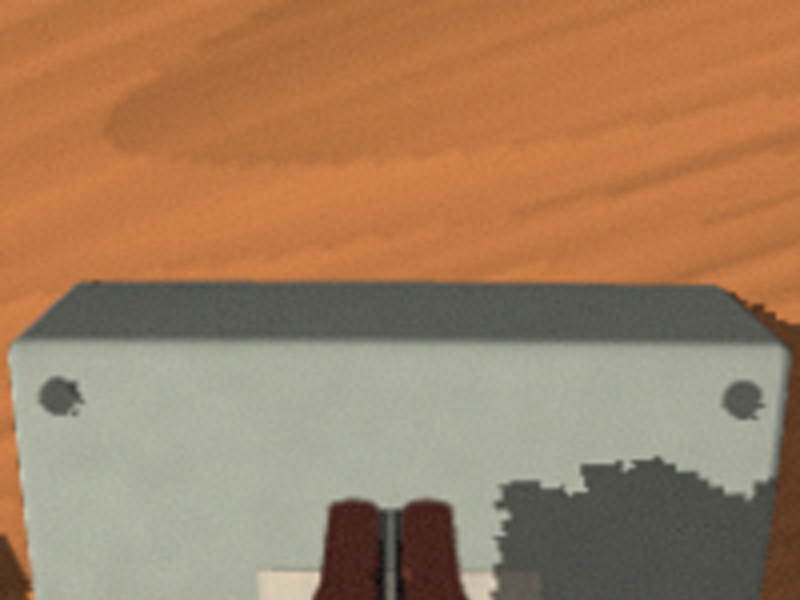

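The scene tip corner at (195,250) and the wrist tip edge at v≈503 again give TCP+12 to +16, so the tip height is now about 117 against the tab edge at 126. I'll go 5 mm lower and push.

```bash
python3 -m creep '[{"tx":12,"ty":-4,"tz":-5,"rx":0,"ry":0,"rz":0,"fingers":255},{"tx":22,"ty":-7,"tz":-5,"rx":0,"ry":0,"rz":0,"fingers":255},{"tx":28,"ty":-9,"tz":-4,"rx":0,"ry":0,"rz":0,"fingers":255},{"tx":34,"ty":-11,"tz":2,"rx":0,"ry":0,"rz":0,"fingers":255},{"tx":40,"ty":-13,"tz":9,"rx":0,"ry":0,"rz":0,"fingers":255},{"tx":46,"ty":-15,"tz":14,"rx":0,"ry":0,"rz":0,"fingers":255},{"tx":46,"ty":-15,"tz":14,"rx":0,"ry":0,"rz":0,"fingers":255}]'
python3 - <<'E'
from h import *
o=ctrl.get_obs(); p=o['ee_pos'];l=L(p);print(l,o['ft_force'])
s=cam('scene'); w=cam('wrist'); crop(s[0],200,110,80,75,7,'pics/i2.png')
cv2.imwrite('pics/i3.png',cv2.resize(w[0][100:290,160:360],None,fx=4,fy=4,interpolation=2)[:600])
E
```

```text
t: 5.68
ee_pos: [475.4, 127.1, 118.7]
orientation: [-1.555, 0.252, -0.255]
ft_force: [-0.2, 0.1, -0.9]
width: 0.8
[-78.30224402   1.18292946 118.72128513] [-0.18826645  0.05988117 -0.88929287]
```

View pics/i2.png

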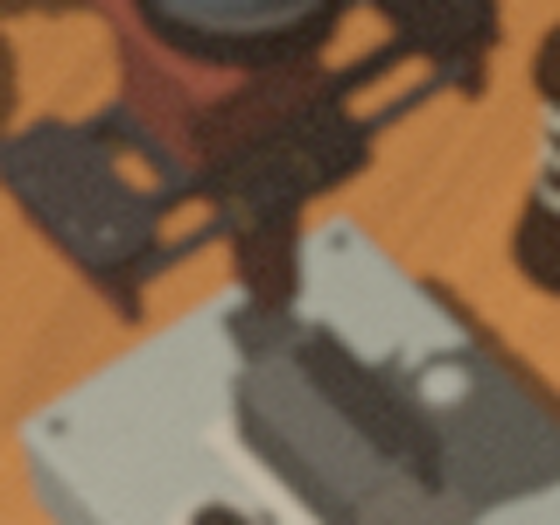

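View pics/i3.png

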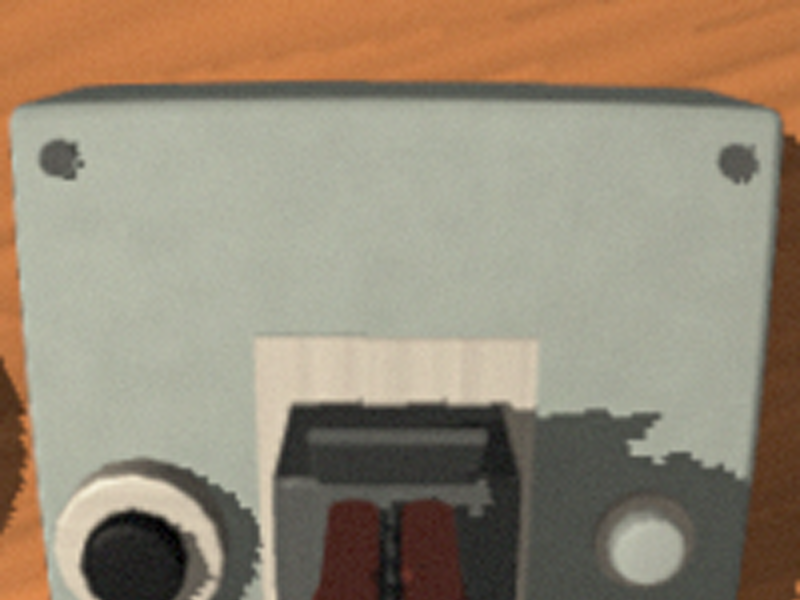

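The guard is still shut and the force is nil. I'll check the tip's ray in both views against the hood before moving.

```bash
python3 - <<'E'
from h import *
w=cam('wrist');s=cam('scene'); o=ctrl.get_obs();p=o['ee_pos'];l=L(p);print(l, 'wcam',L(-w[2].T@w[3]))
U=lambda x,y:(160+(x+.5)/4-.5,100+(y+.5)/4-.5)
V=lambda x,y:(200+(x+.5)/7-.5,110+(y+.5)/7-.5)
for z in (100,115,130,145,160):
    a=[]
    for r in (wray(w,*U(355,503)),wray(w,*U(428,500)),ray(s,*V(270,310)),ray(s,*V(295,300))):
        a.append(L(r[0]+r[1]*(z-r[0][2])/r[1][2])[:2].round(0))
    print(z,*a)
g=lambda P:((wproj(w,P)-[160,100]+.5)*4-.5).round()
k=lambda P:((proj(s,P)-[200,110]+.5)*7-.5).round()
for n,q in dict(edgeR=(-90,-15,126),edgeL=(-90,15,126),rootR=(-75,-15,109),topFR=(-75,-23,109),topFL=(-75,23,109)).items(): print(n,g(W(*q)),k(W(*q)))
E
python3 -c "
import cv2;i=cv2.imread('pics/i3.png');j=cv2.imread('pics/i2.png')
cv2.imwrite('pics/i3b.png',cv2.resize(i[380:600,230:560],None,fx=2.3,fy=2.3))
cv2.imwrite('pics/i2b.png',cv2.resize(j[150:420,150:450],None,fx=2.2,fy=2.2,interpolation=2))"
```

```text
[-79.51206239   0.74477381 117.86690164] wcam [-1.61666926e+02 -2.34493792e-01  3.09867095e+02]
100 [-69.  -7.] [-69.   7.] [-98.  16.] [-95.  26.]
115 [-75.  -7.] [-76.   6.] [-89.   9.] [-86.  20.]
130 [-82.  -6.] [-83.   6.] [-80.   3.] [-78.  14.]
145 [-89.  -6.] [-89.   5.] [-71.  -3.] [-69.   7.]
160 [-95.  -5.] [-96.   5.] [-63.  -9.] [-60.   1.]
edgeR [301. 450.] [217. 325.]
edgeL [482. 449.] [278. 284.]
rootR [310. 492.] [244. 375.]
topFR [267. 492.] [227. 386.]
topFL [516. 491.] [320. 323.]
```

View pics/i2b.png

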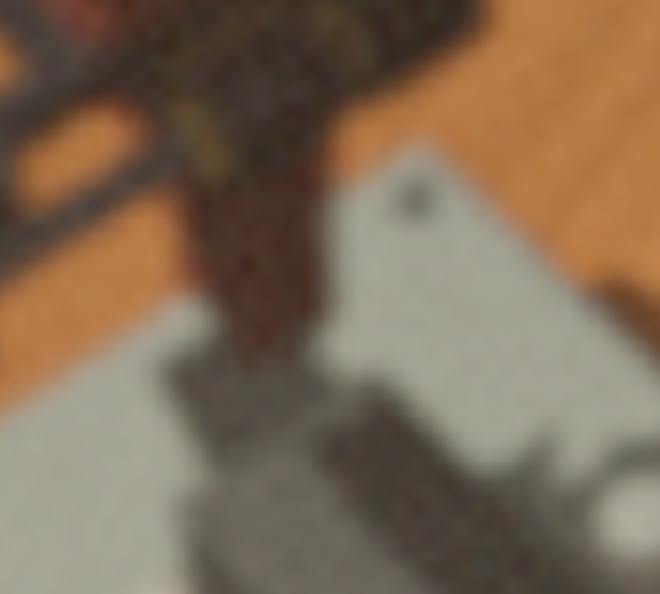

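View pics/i3b.png

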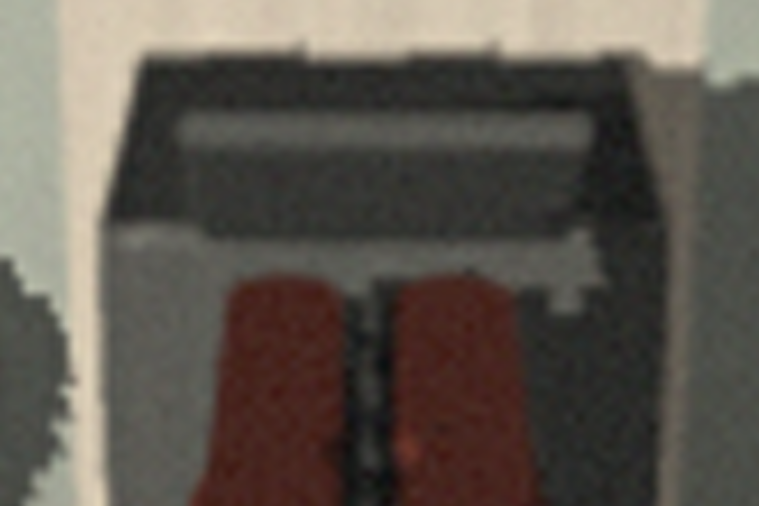

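Both views agree that the tip is about 17–20 mm above the TCP with a narrow (about ±5 mm) end, so it skimmed just over the tab edge. I'll rise, back off, go to TCP z≈88 and push level until it engages.

```bash
python3 -m creep '[{"tx":0,"ty":0,"tz":15,"rx":0,"ry":0,"rz":0,"fingers":255},{"tx":-20,"ty":7,"tz":15,"rx":0,"ry":0,"rz":0,"fingers":255},{"tx":-42,"ty":14,"tz":10,"rx":0,"ry":0,"rz":0,"fingers":255},{"tx":-42,"ty":14,"tz":-15,"rx":0,"ry":0,"rz":0,"fingers":255},{"tx":-42,"ty":14,"tz":-30,"rx":0,"ry":0,"rz":0,"fingers":255},{"tx":-34,"ty":11,"tz":-30,"rx":0,"ry":0,"rz":0,"fingers":255},{"tx":-26,"ty":8,"tz":-30,"rx":0,"ry":0,"rz":0,"fingers":255},{"tx":-20,"ty":6,"tz":-30,"rx":0,"ry":0,"rz":0,"fingers":255},{"tx":-15,"ty":5,"tz":-30,"rx":0,"ry":0,"rz":0,"fingers":255},{"tx":-15,"ty":5,"tz":-30,"rx":0,"ry":0,"rz":0,"fingers":255}]'
python3 - <<'E'
from h import *
o=ctrl.get_obs(); p=o['ee_pos'];l=L(p);print(l,o['ft_force'])
s=cam('scene'); crop(s[0],200,110,80,75,7,'pics/j2.png')
E
```

```text
t: 7.12
ee_pos: [450.5, 134.0, 88.0]
orientation: [-1.556, 0.271, -0.242]
ft_force: [-33.5, 23.8, 28.0]
width: 0.7
[-104.17796107   -0.14880913   87.99071757] [-33.47149681  23.76565543  28.03311233]
```

View pics/j2.png

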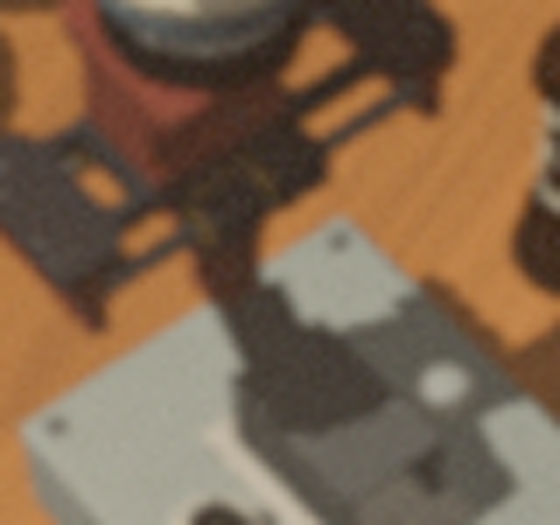

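The wrist force is high (about 49 N): the fingertip holds the tab, but a level push jams against it by friction (up/back ratio about 0.7), because the tab has to rise. I'll back off at once.

```bash
python3 -m creep '[{"tx":-6,"ty":2,"tz":0,"rx":0,"ry":0,"rz":0,"fingers":255},{"tx":-10,"ty":3,"tz":0,"rx":0,"ry":0,"rz":0,"fingers":255},{"tx":-10,"ty":3,"tz":0,"rx":0,"ry":0,"rz":0,"fingers":255}]'
python3 - <<'E'
from h import *
o=ctrl.get_obs(); p=o['ee_pos'];l=L(p);print(l,o['ft_force'])
s=cam('scene'); w=cam('wrist');crop(s[0],200,110,80,75,7,'pics/k2.png')
cv2.imwrite('pics/k3.png',cv2.resize(w[0][100:290,160:360],None,fx=4,fy=4,interpolation=2)[:600])
E
```

```text
t: 7.55
ee_pos: [450.1, 135.0, 88.5]
orientation: [-1.556, 0.253, -0.254]
ft_force: [-2.8, 0.8, 0.4]
width: 0.5
[-104.83410369    0.71540049   88.52728111] [-2.83085703  0.81930628  0.43414929]
```

View pics/k2.png

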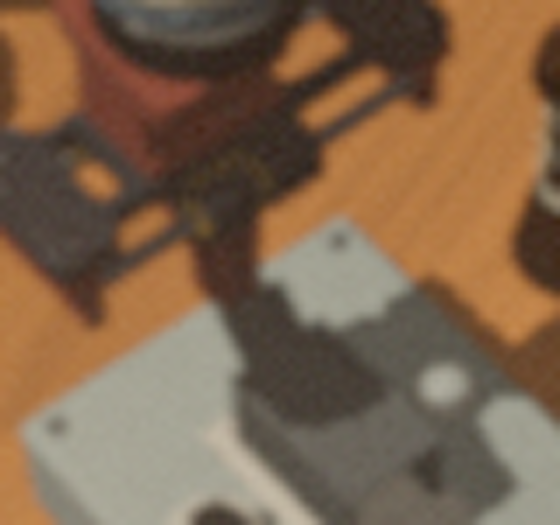

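View pics/k3.png

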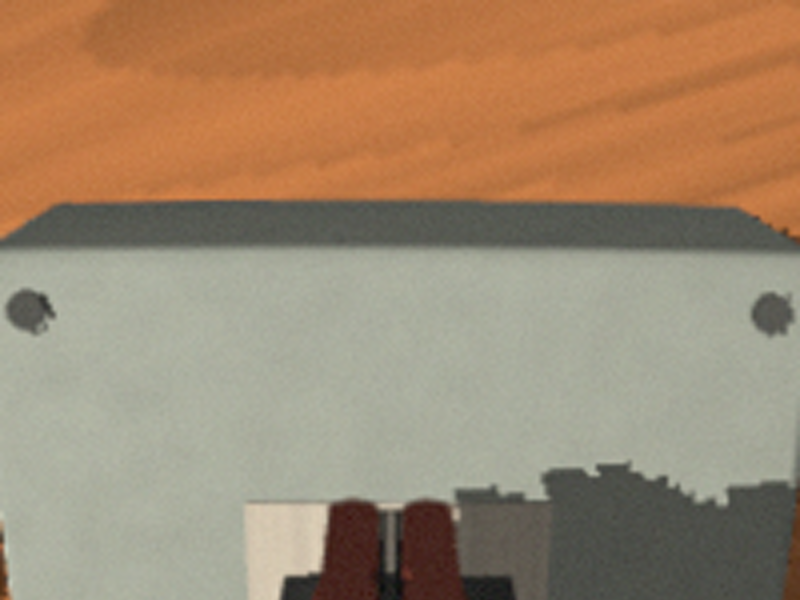

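There's now only light contact (2.8 N), with the fingertip in front of the tab. I'll follow the tab's own arc, rising as it goes back.

```bash
python3 -m creep '[{"tx":3,"ty":-1,"tz":4,"rx":0,"ry":0,"rz":0,"fingers":255},{"tx":7,"ty":-2,"tz":8,"rx":0,"ry":0,"rz":0,"fingers":255},{"tx":13,"ty":-4,"tz":16,"rx":0,"ry":0,"rz":0,"fingers":255},{"tx":21,"ty":-7,"tz":23,"rx":0,"ry":0,"rz":0,"fingers":255},{"tx":30,"ty":-10,"tz":29,"rx":0,"ry":0,"rz":0,"fingers":255},{"tx":30,"ty":-10,"tz":29,"rx":0,"ry":0,"rz":0,"fingers":255}]'
python3 - <<'E'
from h import *
o=ctrl.get_obs(); p=o['ee_pos'];l=L(p);print(l,o['ft_force'])
s=cam('scene'); w=cam('wrist');crop(s[0],200,110,80,75,7,'pics/l2.png')
cv2.imwrite('pics/l3.png',cv2.resize(w[0][100:290,160:360],None,fx=4,fy=4,interpolation=2)[:600])
E
```

```text
t: 8.4
ee_pos: [481.4, 124.9, 117.7]
orientation: [-1.555, 0.252, -0.256]
ft_force: [0.2, -0.2, 0.6]
width: 0.6
[-71.9308132    0.9739144  117.70789166] [ 0.19687095 -0.23699177  0.57092054]
```

View pics/l2.png

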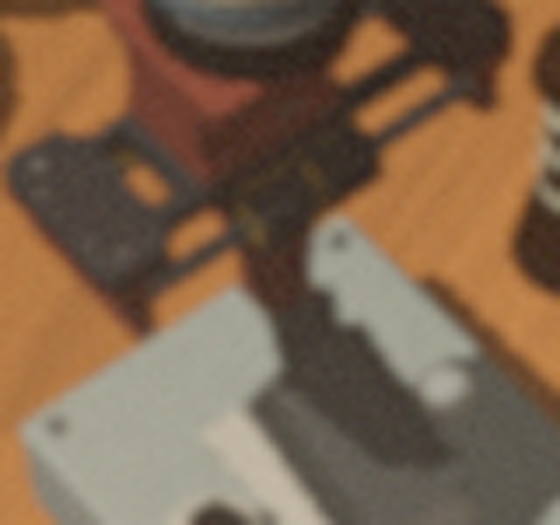

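View pics/l3.png

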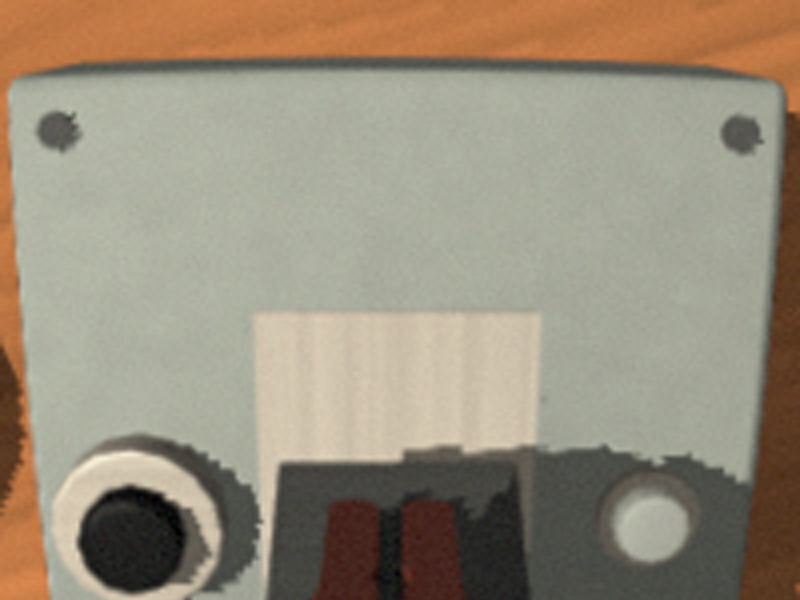

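The guard is swinging up (about 0.4 rad) at under 1 N, so I'll continue the arc.

```bash
python3 -m creep '[{"tx":9,"ty":-3,"tz":6,"rx":0,"ry":0,"rz":0,"fingers":255},{"tx":19,"ty":-6,"tz":10,"rx":0,"ry":0,"rz":0,"fingers":255},{"tx":29,"ty":-9,"tz":14,"rx":0,"ry":0,"rz":0,"fingers":255},{"tx":39,"ty":-13,"tz":17,"rx":0,"ry":0,"rz":0,"fingers":255},{"tx":49,"ty":-16,"tz":19,"rx":0,"ry":0,"rz":0,"fingers":255},{"tx":59,"ty":-19,"tz":21,"rx":0,"ry":0,"rz":0,"fingers":255},{"tx":67,"ty":-22,"tz":21,"rx":0,"ry":0,"rz":0,"fingers":255},{"tx":67,"ty":-22,"tz":21,"rx":0,"ry":0,"rz":0,"fingers":255}]'
python3 - <<'E'
from h import *
o=ctrl.get_obs(); p=o['ee_pos'];l=L(p);print(l,o['ft_force'])
s=cam('scene'); w=cam('wrist');crop(s[0],200,110,100,85,6,'pics/m2.png')
cv2.imwrite('pics/m3.png',cv2.resize(w[0][100:290,160:360],None,fx=4,fy=4,interpolation=2)[:600])
E
```

```text
t: 9.5
ee_pos: [547.1, 102.9, 138.0]
orientation: [-1.556, 0.254, -0.254]
ft_force: [0.2, 0.3, 0.1]
width: 0.4
[ -2.64034575   0.80450384 137.95928471] [0.23078463 0.31312114 0.05890377]
```

View pics/m2.png

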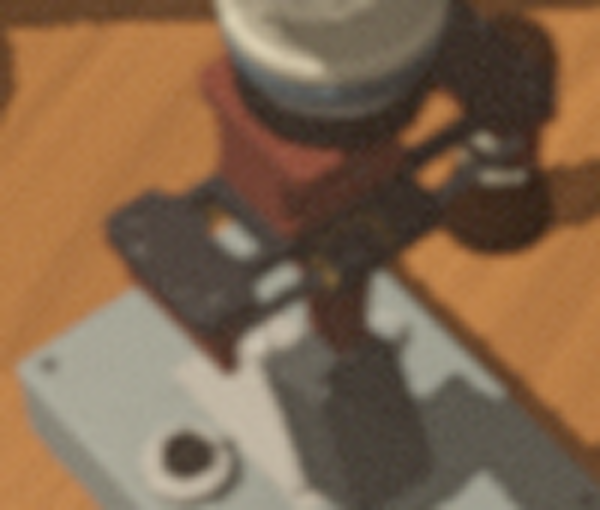

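View pics/m3.png

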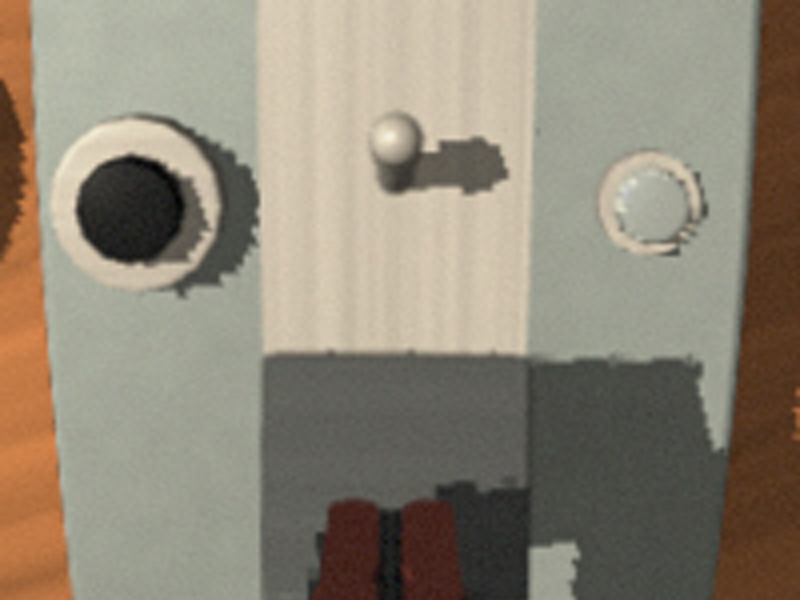

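The guard now stands up near the tip-over point, and the toggle tip is visible at wrist crop (396,138). I'll push a little further back.

```bash
python3 -m creep '[{"tx":7,"ty":-2,"tz":1,"rx":0,"ry":0,"rz":0,"fingers":255},{"tx":14,"ty":-5,"tz":1,"rx":0,"ry":0,"rz":0,"fingers":255},{"tx":21,"ty":-7,"tz":1,"rx":0,"ry":0,"rz":0,"fingers":255},{"tx":28,"ty":-9,"tz":1,"rx":0,"ry":0,"rz":0,"fingers":255},{"tx":28,"ty":-9,"tz":1,"rx":0,"ry":0,"rz":0,"fingers":255},{"tx":28,"ty":-9,"tz":1,"rx":0,"ry":0,"rz":0,"fingers":255}]'
python3 - <<'E'
from h import *
o=ctrl.get_obs(); p=o['ee_pos'];l=L(p);print(l,o['ft_force'])
s=cam('scene'); w=cam('wrist');crop(s[0],200,110,100,85,6,'pics/n2.png')
cv2.imwrite('pics/n3.png',cv2.resize(w[0][60:250,160:360],None,fx=4,fy=4,interpolation=2)[:600])
E
```

```text
t: 10.35
ee_pos: [574.4, 94.0, 138.9]
orientation: [-1.556, 0.254, -0.253]
ft_force: [-0.4, -0.9, 1.2]
width: 0.7
[ 26.02739576   1.00990551 138.93090953] [-0.37176021 -0.92087429  1.22495051]
```

View pics/n2.png

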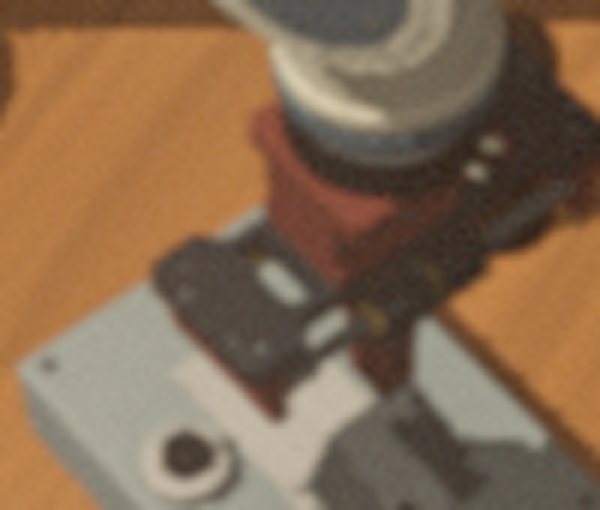

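View pics/n3.png

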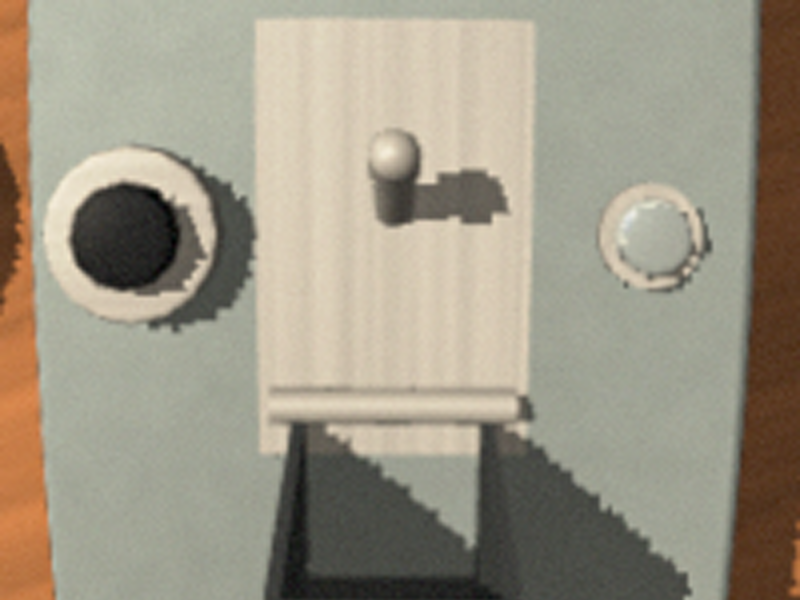

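The guard has fallen back to its stop. The hinge bar shows at wrist crop (395,405) and the toggle tip at (394,157). I'll move back in front of the toggle and work out the hinge and toggle positions from the wrist view.

```bash
python3 - <<'E'
from h import *
o=ctrl.get_obs();w=cam('wrist')
U=lambda x,y:(160+(x+.5)/4-.5,60+(y+.5)/4-.5)
for n,u,z in(('hinge',(395,405),66),('tbase',(393,215),62),('ttip',(394,157),92.4),('stop',(125,237),72)):
    r=wray(w,*U(*u)); print(n,L(r[0]+r[1]*(z-r[0][2])/r[1][2]).round(1))
E
python3 -m creep '[{"tx":-20,"ty":7,"tz":2,"rx":0,"ry":0,"rz":0,"fingers":255},{"tx":-45,"ty":15,"tz":2,"rx":0,"ry":0,"rz":0,"fingers":255},{"tx":-70,"ty":23,"tz":2,"rx":0,"ry":0,"rz":0,"fingers":255},{"tx":-95,"ty":31,"tz":2,"rx":0,"ry":0,"rz":0,"fingers":255},{"tx":-120,"ty":40,"tz":-8,"rx":0,"ry":0,"rz":0,"fingers":255},{"tx":-125,"ty":41,"tz":-30,"rx":0,"ry":0,"rz":0,"fingers":255},{"tx":-125,"ty":41,"tz":-50,"rx":0,"ry":0,"rz":0,"fingers":255},{"tx":-125,"ty":41,"tz":-50,"rx":0,"ry":0,"rz":0,"fingers":255}]'
python3 - <<'E'
from h import *
o=ctrl.get_obs(); p=o['ee_pos'];l=L(p);print(l,o['ft_force'])
s=cam('scene'); w=cam('wrist');crop(s[0],200,110,80,75,8,'pics/o2.png')
cv2.imwrite('pics/o3.png',cv2.resize(w[0][100:290,160:360],None,fx=4,fy=4,interpolation=2)[:600])
for z in (-8,0,8,12,16,20): print(z,((wproj(w,p+[0,0,z])-[160,100]+.5)*4-.5).round(),((proj(s,p+[0,0,z])-[200,110]+.5)*8-.5).round())
E
```

```text
hinge [-2.9  1.2 66. ]
tbase [-45.8   0.8  62. ]
ttip [-58.6   0.9  92.4]
stop [-42.5 -58.   72. ]
t: 11.5
ee_pos: [448.4, 134.9, 88.2]
orientation: [-1.557, 0.255, -0.251]
ft_force: [0.4, -0.2, 0.5]
width: 0.6
[-1.06395596e+02  7.37558019e-02  8.82236627e+01] [ 0.35236332 -0.21134637  0.53559681]
-8 [394. 468.] [261. 395.]
0 [394. 485.] [260. 382.]
8 [394. 503.] [259. 369.]
12 [394. 513.] [258. 362.]
16 [394. 523.] [257. 355.]
20 [395. 533.] [257. 348.]
```

View pics/o2.png

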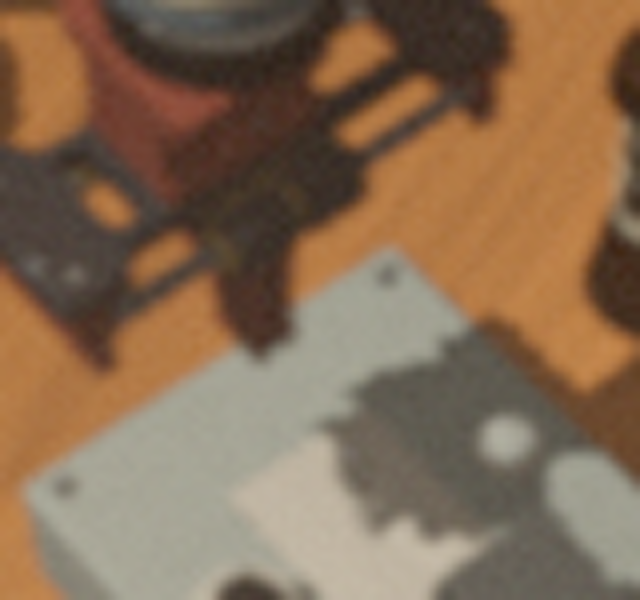

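View pics/o3.png

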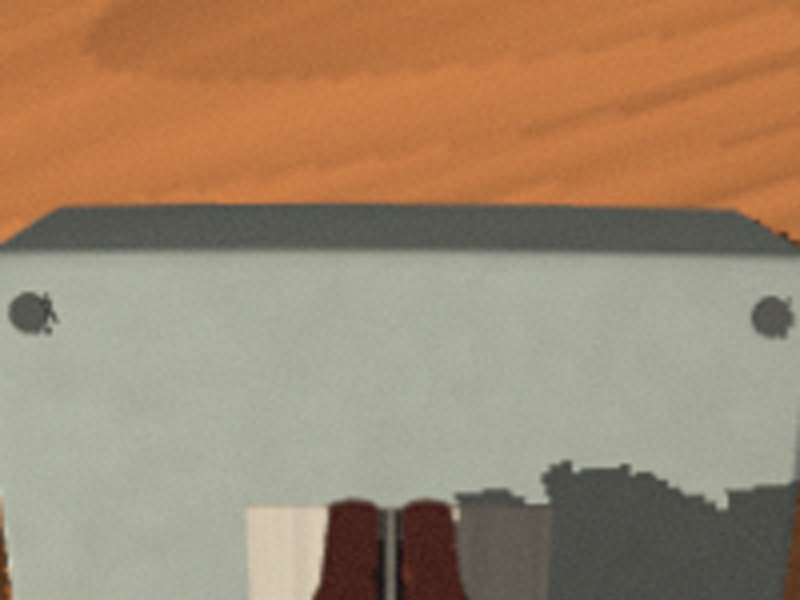

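The wrist view gives the hinge at −2.9, so the guard is about 3 mm nearer than assumed, and the toggle base at −45.8. Using the finger footprint corners, the tip sits about 20–35 mm above nominal. I'll go down 25 mm in the clear space in front of the toggle and look at its shadow.

```bash
python3 -m creep '[{"tx":0,"ty":0,"tz":-12,"rx":0,"ry":0,"rz":0,"fingers":255},{"tx":0,"ty":0,"tz":-20,"rx":0,"ry":0,"rz":0,"fingers":255},{"tx":0,"ty":0,"tz":-25,"rx":0,"ry":0,"rz":0,"fingers":255},{"tx":0,"ty":0,"tz":-25,"rx":0,"ry":0,"rz":0,"fingers":255}]'
python3 - <<'E'
from h import *
o=ctrl.get_obs(); p=o['ee_pos'];l=L(p);print(l,o['ft_force'])
s=cam('scene'); w=cam('wrist');crop(s[0],200,110,80,75,8,'pics/p2.png')
cv2.imwrite('pics/p3.png',cv2.resize(w[0][100:290,160:360],None,fx=4,fy=4,interpolation=2)[:600])
k=lambda P:((proj(s,P)-[200,110]+.5)*8-.5).round()
for z in (10,20,30,35):print(z,[k(W(l[0]+a,l[1]+b,l[2]+z)).tolist() for a,b in((-10,-9),(10,-9),(10,9))])
E
```

```text
t: 12.1
ee_pos: [449.3, 134.9, 63.6]
orientation: [-1.556, 0.254, -0.253]
ft_force: [0.0, -0.3, 0.1]
width: 0.1
[-105.61802329    0.38621983   63.60078185] [ 0.03264996 -0.32552697  0.08191601]
10 [[227.0, 402.0], [262.0, 438.0], [302.0, 411.0]]
20 [[225.0, 386.0], [260.0, 422.0], [301.0, 395.0]]
30 [[223.0, 369.0], [259.0, 406.0], [299.0, 378.0]]
35 [[222.0, 361.0], [258.0, 397.0], [299.0, 370.0]]
```

View pics/p2.png

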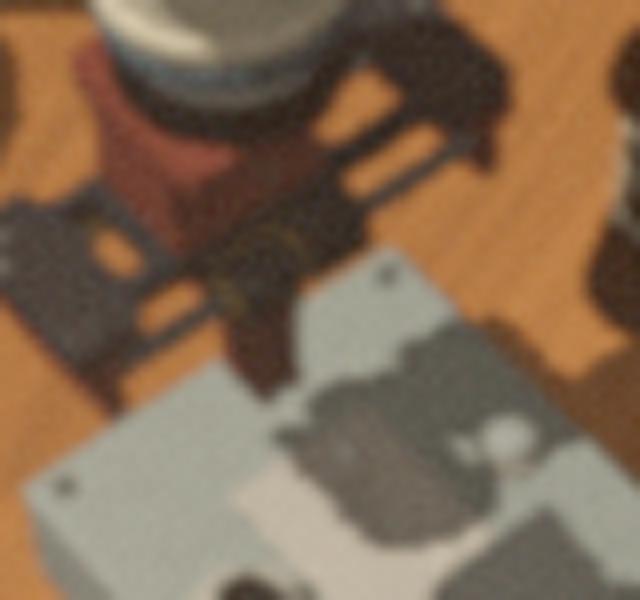

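View pics/p3.png

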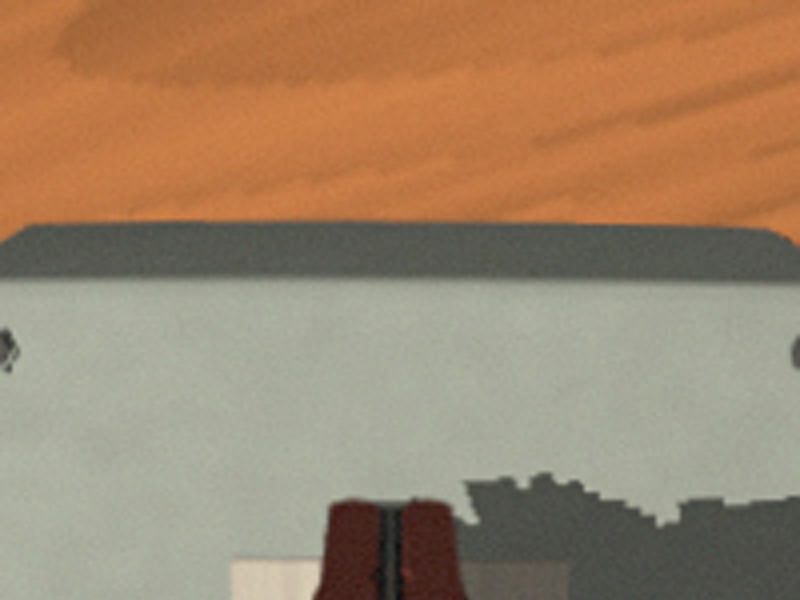

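The lowest corner at (268,397) puts the tip about 33 mm above the reported TCP, so about z 97. The shadow and nil force agree with that. I'll go down 17 mm and push the toggle back.

```bash
python3 -m creep '[{"tx":0,"ty":0,"tz":-10,"rx":0,"ry":0,"rz":0,"fingers":255},{"tx":0,"ty":0,"tz":-17,"rx":0,"ry":0,"rz":0,"fingers":255},{"tx":10,"ty":-3,"tz":-17,"rx":0,"ry":0,"rz":0,"fingers":255},{"tx":20,"ty":-7,"tz":-17,"rx":0,"ry":0,"rz":0,"fingers":255},{"tx":28,"ty":-9,"tz":-17,"rx":0,"ry":0,"rz":0,"fingers":255},{"tx":34,"ty":-11,"tz":-17,"rx":0,"ry":0,"rz":0,"fingers":255},{"tx":34,"ty":-11,"tz":-17,"rx":0,"ry":0,"rz":0,"fingers":255}]'
python3 - <<'E'
from h import *
o=ctrl.get_obs(); p=o['ee_pos'];l=L(p);print(l,o['ft_force'])
s=cam('scene'); w=cam('wrist');crop(s[0],200,110,80,75,8,'pics/q2.png')
cv2.imwrite('pics/q3.png',cv2.resize(w[0][100:290,160:360],None,fx=4,fy=4,interpolation=2)[:600])
E
```

```text
t: 13.08
ee_pos: [484.2, 123.9, 47.1]
orientation: [-1.556, 0.253, -0.254]
ft_force: [0.4, 0.3, 0.6]
width: 1.1
[-69.02011441   0.88569534  47.13856592] [0.36500113 0.29317166 0.58305375]
```

View pics/q2.png

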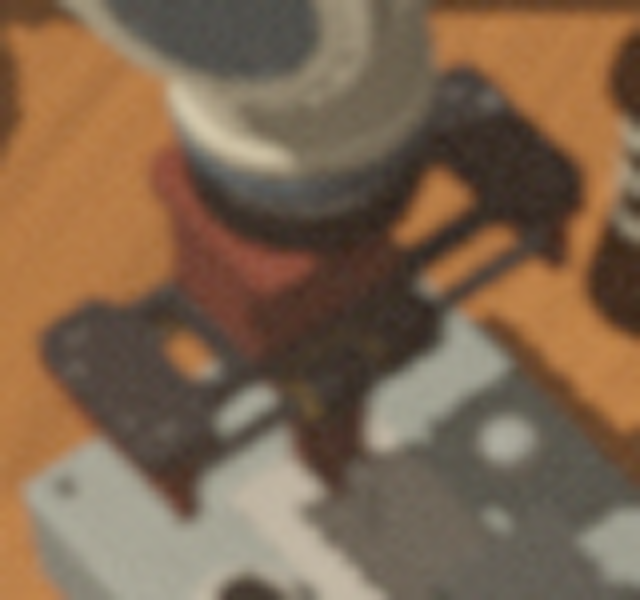

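View pics/q3.png

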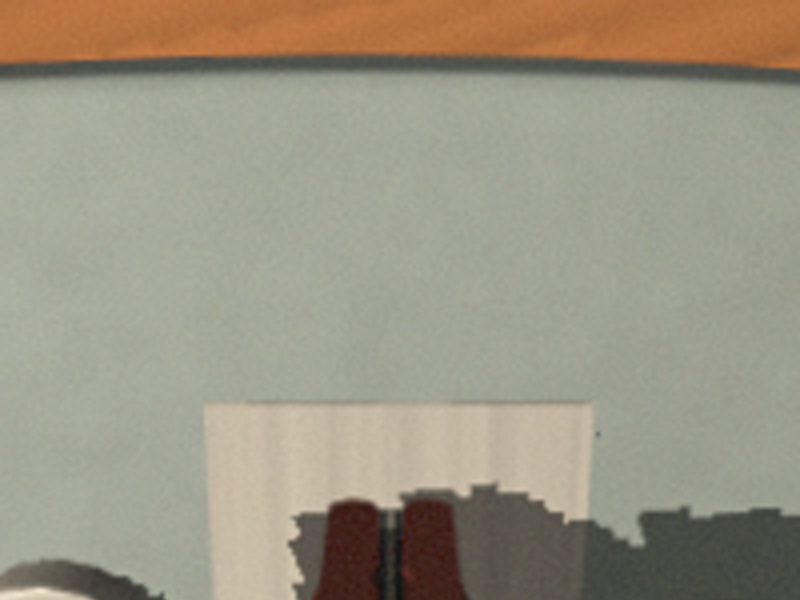

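```bash
python3 - <<'E'
from h import *
s=cam('scene'); l=L(ctrl.get_obs()['ee_pos'])
V=lambda x,y:(200+(x+.5)/8-.5,110+(y+.5)/8-.5)
for n,q in(('bodyR',(185,515)),('bodyL',(555,262)),('tip',(332,492))):
    r=ray(s,*V(*q)); print(n,[(z,(L(r[0]+r[1]*(z-r[0][2])/r[1][2])-l)[:2].round(0).tolist()) for z in(65,75,85,100,120,140,160)])
E
```

```text
bodyR [(65, [-23.0, -47.0]), (75, [-17.0, -50.0]), (85, [-11.0, -54.0]), (100, [-3.0, -58.0]), (120, [8.0, -65.0]), (140, [19.0, -72.0]), (160, [31.0, -78.0])]
bodyL [(65, [-23.0, 124.0]), (75, [-17.0, 119.0]), (85, [-12.0, 114.0]), (100, [-3.0, 106.0]), (120, [8.0, 96.0]), (140, [19.0, 86.0]), (160, [30.0, 76.0])]
tip [(65, [3.0, -1.0]), (75, [8.0, -5.0]), (85, [14.0, -9.0]), (100, [22.0, -15.0]), (120, [32.0, -22.0]), (140, [43.0, -30.0]), (160, [54.0, -37.0])]
```

The body corners come out symmetric at z≈155–160 and the tip at z≈80, so the whole tool sits about 41 mm higher than reported and clears the stop well. I'll push the toggle on in small steps.

```bash
python3 -m creep '[{"tx":4,"ty":-1,"tz":0,"rx":0,"ry":0,"rz":0,"fingers":255},{"tx":8,"ty":-3,"tz":0,"rx":0,"ry":0,"rz":0,"fingers":255},{"tx":11,"ty":-4,"tz":0,"rx":0,"ry":0,"rz":0,"fingers":255},{"tx":13,"ty":-4,"tz":0,"rx":0,"ry":0,"rz":0,"fingers":255},{"tx":13,"ty":-4,"tz":0,"rx":0,"ry":0,"rz":0,"fingers":255}]'; python3 -m creep '[{"tx":1,"ty":0,"tz":0,"rx":0,"ry":0,"rz":0,"fingers":255},{"tx":2,"ty":-1,"tz":0,"rx":0,"ry":0,"rz":0,"fingers":255},{"tx":2,"ty":-1,"tz":0,"rx":0,"ry":0,"rz":0,"fingers":255}]'
python3 - <<'E'
from h import *
o=ctrl.get_obs(); p=o['ee_pos'];l=L(p);print(l,o['ft_force'])
s=cam('scene');crop(s[0],220,130,80,75,8,'pics/r2.png')
E
```

```text
t: 13.85
ee_pos: [496.6, 120.0, 47.0]
orientation: [-1.556, 0.253, -0.253]
ft_force: [-1.1, 0.3, 1.3]
width: 0.3
t: 14.22
ee_pos: [498.0, 119.3, 46.9]
orientation: [-1.556, 0.254, -0.253]
ft_force: [-3.7, 2.7, -0.5]
width: 0.6
[-54.42742672   0.88120759  46.87926255] [-3.68409449  2.71349743 -0.45119693]
```

View pics/r2.png

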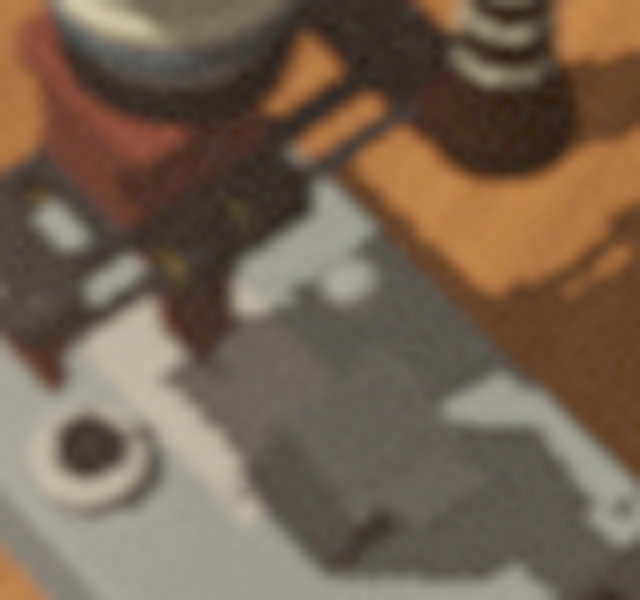

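```bash
python3 -m creep '[{"tx":1,"ty":0,"tz":0,"rx":0,"ry":0,"rz":0,"fingers":255},{"tx":1,"ty":0,"tz":0,"rx":0,"ry":0,"rz":0,"fingers":255}]'; python3 -m creep '[{"tx":1,"ty":-1,"tz":0,"rx":0,"ry":0,"rz":0,"fingers":255},{"tx":1,"ty":-1,"tz":0,"rx":0,"ry":0,"rz":0,"fingers":255}]'
```

```text
t: 14.52
ee_pos: [498.2, 119.2, 46.8]
orientation: [-1.556, 0.256, -0.251]
ft_force: [-6.1, 4.1, 1.7]
width: 0.3
t: 14.78
ee_pos: [498.3, 118.8, 46.7]
orientation: [-1.556, 0.257, -0.25]
ft_force: [-9.2, 9.3, 2.7]
width: 0.4
```

The force climbs stiffly with no further motion, so the toggle is at its stop. I'll back off, rise and look.

```bash
python3 -m creep '[{"tx":-8,"ty":3,"tz":0,"rx":0,"ry":0,"rz":0,"fingers":255},{"tx":-25,"ty":8,"tz":0,"rx":0,"ry":0,"rz":0,"fingers":255},{"tx":-45,"ty":15,"tz":5,"rx":0,"ry":0,"rz":0,"fingers":255},{"tx":-45,"ty":15,"tz":45,"rx":0,"ry":0,"rz":0,"fingers":255},{"tx":-40,"ty":14,"tz":95,"rx":0,"ry":0,"rz":0,"fingers":255},{"tx":-10,"ty":4,"tz":125,"rx":0,"ry":0,"rz":0,"fingers":255},{"tx":25,"ty":-8,"tz":125,"rx":0,"ry":0,"rz":0,"fingers":255},{"tx":60,"ty":-20,"tz":125,"rx":0,"ry":0,"rz":0,"fingers":255},{"tx":60,"ty":-20,"tz":125,"rx":0,"ry":0,"rz":0,"fingers":255}]'
python3 - <<'E'
from h import *
o=ctrl.get_obs(); p=o['ee_pos'];l=L(p);print(l,o['ft_force'])
s=cam('scene'); w=cam('wrist');crop(s[0],200,110,100,85,6,'pics/s2.png')
cv2.imwrite('pics/s3.png',cv2.resize(w[0][40:240,155:365],None,fx=3,fy=3,interpolation=2))
U=lambda x,y:(155+(x+.5)/3-.5,40+(y+.5)/3-.5)
g=lambda P:((wproj(w,P)-[155,40]+.5)*3-.5).round()
print('tip on',g(W(-46+15.7,1,92.4)),'tip off',g(W(-46-15.7,1,92.4)),'base',g(W(-46,1,60)),'tabedge open',g(W(80,0,135)),'hinge',g(W(-3,1,66)))
E
```

```text
t: 15.9
ee_pos: [561.7, 97.8, 172.5]
orientation: [-1.556, 0.253, -0.256]
ft_force: [-0.5, 0.4, 0.6]
width: 0.4
[ 12.82239734   0.61819283 172.46131931] [-0.47180194  0.41987644  0.6454905 ]
tip on [313. 319.] tip off [313. 217.] base [312. 260.] tabedge open [310. 707.] hinge [312. 387.]
```

View pics/s3.png

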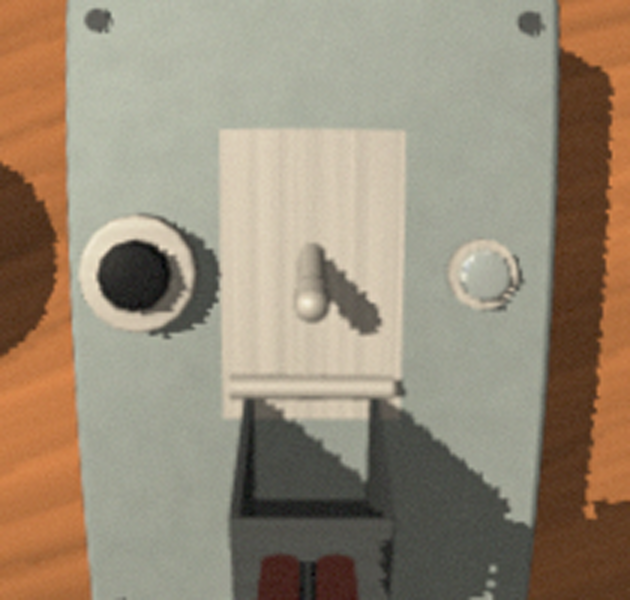

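View pics/s2.png

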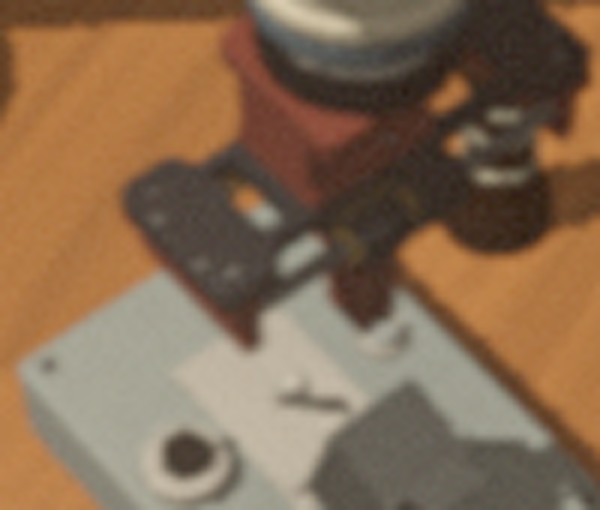

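The toggle now leans fully rearward: wrist tip (311,305), base about (312,245), a 60 px lean where 59 was predicted for "on". The guard rests open. I'll move over and behind the guard, then come down partway and look.

```bash
python3 -m creep '[{"tx":20,"ty":-7,"tz":5,"rx":0,"ry":0,"rz":0,"fingers":255},{"tx":45,"ty":-15,"tz":5,"rx":0,"ry":0,"rz":0,"fingers":255},{"tx":70,"ty":-23,"tz":5,"rx":0,"ry":0,"rz":0,"fingers":255},{"tx":95,"ty":-32,"tz":5,"rx":0,"ry":0,"rz":0,"fingers":255},{"tx":104,"ty":-35,"tz":0,"rx":0,"ry":0,"rz":0,"fingers":255},{"tx":104,"ty":-35,"tz":-30,"rx":0,"ry":0,"rz":0,"fingers":255},{"tx":104,"ty":-35,"tz":-60,"rx":0,"ry":0,"rz":0,"fingers":255},{"tx":104,"ty":-35,"tz":-70,"rx":0,"ry":0,"rz":0,"fingers":255},{"tx":104,"ty":-35,"tz":-70,"rx":0,"ry":0,"rz":0,"fingers":255}]'
python3 - <<'E'
from h import *
o=ctrl.get_obs(); p=o['ee_pos'];l=L(p);print(l,o['ft_force'])
s=cam('scene'); w=cam('wrist');crop(s[0],215,130,100,85,6,'pics/t2.png')
cv2.imwrite('pics/t3.png',cv2.resize(w[0][40:240,155:365],None,fx=3,fy=3,interpolation=2))
k=lambda P:((proj(s,P)-[215,130]+.5)*6-.5).round()
print('edge',k(W(80,-15,135)),k(W(80,15,135)))
for z in (25,33,40):print(z,[k(W(l[0]+a,l[1]+b,l[2]+z)).tolist() for a,b in((-10,-9),(10,-9),(10,9))])
E
```

```text
t: 17.12
ee_pos: [663.6, 63.5, 101.7]
orientation: [-1.556, 0.254, -0.252]
ft_force: [0.8, 0.1, 0.2]
width: 0.6
[120.28322583   0.1631829  101.65816148] [0.78565707 0.08608087 0.21859356]
edge [344. 401.] [398. 362.]
25 [[402.0, 451.0], [434.0, 483.0], [466.0, 459.0]]
33 [[403.0, 442.0], [435.0, 474.0], [467.0, 450.0]]
40 [[404.0, 434.0], [436.0, 466.0], [468.0, 442.0]]
```

View pics/t2.png

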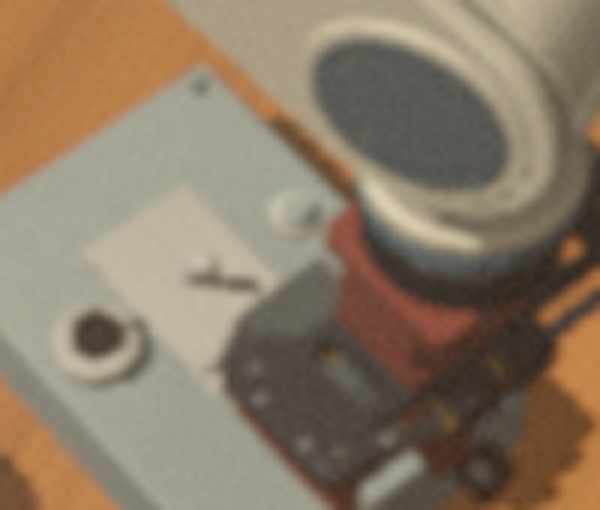

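View pics/t3.png

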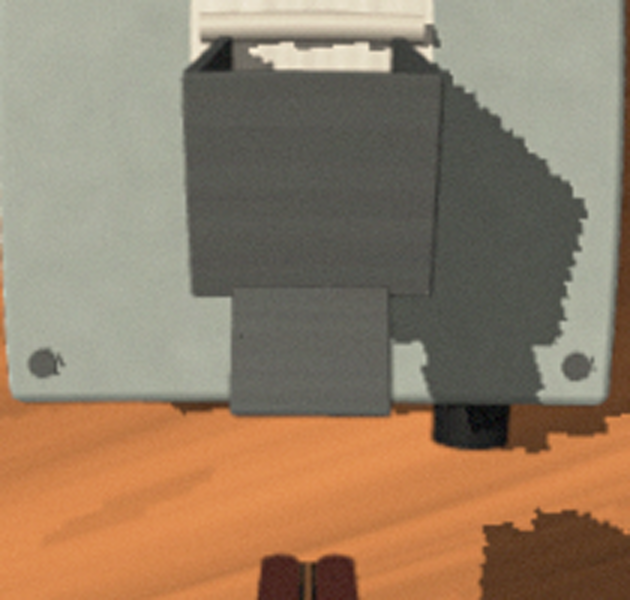

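The wrist view shows the open guard's tab edge at crop v≈414 and the fingertips clear behind it at v≈556. I'll measure the edge distance.

```bash
python3 - <<'E'
from h import *
w=cam('wrist')
U=lambda x,y:(155+(x+.5)/3-.5,40+(y+.5)/3-.5)
for n,u,z in(('edgeR',(232,414),135),('edgeL',(390,414),135),('hinge',(315,25),66)):
    r=wray(w,*U(*u)); print(n,L(r[0]+r[1]*(z-r[0][2])/r[1][2]).round(1))
# tip front edge seen at v=556, assume z
for z in (125,135,145):
    r=wray(w,*U(310,556)); print(z,L(r[0]+r[1]*(z-r[0][2])/r[1][2]).round(1))
E
python3 -m creep '[{"tx":0,"ty":0,"tz":-6,"rx":0,"ry":0,"rz":0,"fingers":255},{"tx":0,"ty":0,"tz":-12,"rx":0,"ry":0,"rz":0,"fingers":255},{"tx":-6,"ty":2,"tz":-12,"rx":0,"ry":0,"rz":0,"fingers":255},{"tx":-12,"ty":4,"tz":-12,"rx":0,"ry":0,"rz":0,"fingers":255},{"tx":-18,"ty":6,"tz":-12,"rx":0,"ry":0,"rz":0,"fingers":255},{"tx":-18,"ty":6,"tz":-12,"rx":0,"ry":0,"rz":0,"fingers":255}]'
python3 -c "
from h import *
print(L(ctrl.get_obs()['ee_pos']))"
```

```text
edgeR [ 81.1 -14.5 135. ]
edgeL [ 81.1  14.8 135. ]
hinge [-2.3  1.6 66. ]
125 [114.2  -0.  125. ]
135 [ 1.098e+02 -1.000e-01  1.350e+02]
145 [ 1.054e+02 -1.000e-01  1.450e+02]
t: 18.02
ee_pos: [646.1, 69.3, 90.2]
orientation: [-1.556, 0.253, -0.253]
ft_force: [0.3, -0.1, -0.4]
width: 0.8
[101.8462161    0.18927363  90.2443716 ]
```

```bash
python3 -m creep '[{"tx":-4,"ty":1,"tz":0,"rx":0,"ry":0,"rz":0,"fingers":255},{"tx":-8,"ty":3,"tz":0,"rx":0,"ry":0,"rz":0,"fingers":255},{"tx":-8,"ty":3,"tz":0,"rx":0,"ry":0,"rz":0,"fingers":255}]'
python3 -m creep '[{"tx":-1,"ty":0,"tz":0,"rx":0,"ry":0,"rz":0,"fingers":255},{"tx":-2,"ty":1,"tz":1,"rx":0,"ry":0,"rz":0,"fingers":255},{"tx":-2,"ty":1,"tz":1,"rx":0,"ry":0,"rz":0,"fingers":255}]'
```

```text
t: 18.4
ee_pos: [638.3, 72.2, 90.0]
orientation: [-1.556, 0.253, -0.253]
ft_force: [-1.0, 1.0, 0.0]
width: 0.6
t: 18.77
ee_pos: [636.7, 73.1, 91.2]
orientation: [-1.556, 0.253, -0.254]
ft_force: [0.5, -0.0, -0.6]
width: 0.3
```

The finger is just about touching. I'll follow the tab's arc forward and up.

```bash
python3 -m creep '[{"tx":-6,"ty":2,"tz":4,"rx":0,"ry":0,"rz":0,"fingers":255},{"tx":-11,"ty":4,"tz":9,"rx":0,"ry":0,"rz":0,"fingers":255},{"tx":-19,"ty":6,"tz":16,"rx":0,"ry":0,"rz":0,"fingers":255},{"tx":-28,"ty":9,"tz":22,"rx":0,"ry":0,"rz":0,"fingers":255},{"tx":-37,"ty":12,"tz":27,"rx":0,"ry":0,"rz":0,"fingers":255},{"tx":-37,"ty":12,"tz":27,"rx":0,"ry":0,"rz":0,"fingers":255}]'
python3 - <<'E'
from h import *
o=ctrl.get_obs(); p=o['ee_pos'];l=L(p);print(l,o['ft_force'])
w=cam('wrist')
cv2.imwrite('pics/u3.png',cv2.resize(w[0][40:240,155:365],None,fx=3,fy=3,interpolation=2))
E
```

```text
t: 19.52
ee_pos: [598.6, 85.4, 118.4]
orientation: [-1.556, 0.253, -0.252]
ft_force: [0.2, -0.4, 0.3]
width: 0.4
[ 51.68243342   0.47266457 118.35262681] [ 0.20186455 -0.40974035  0.2762197 ]
```

View pics/u3.png

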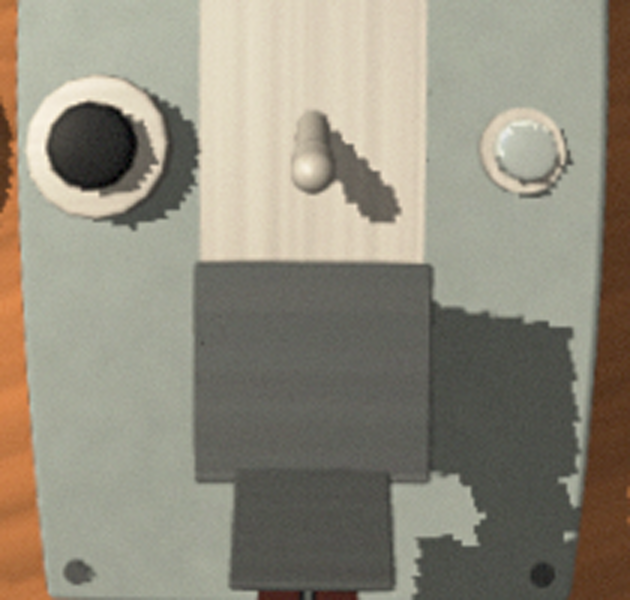

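The guard is swinging forward with the fingers (tab edge at crop v≈588, pressed on the tips) and the toggle is still on. I'll continue past the tip-over point.

```bash
python3 -m creep '[{"tx":-9,"ty":3,"tz":4,"rx":0,"ry":0,"rz":0,"fingers":255},{"tx":-19,"ty":6,"tz":7,"rx":0,"ry":0,"rz":0,"fingers":255},{"tx":-29,"ty":10,"tz":9,"rx":0,"ry":0,"rz":0,"fingers":255},{"tx":-38,"ty":13,"tz":10,"rx":0,"ry":0,"rz":0,"fingers":255},{"tx":-46,"ty":15,"tz":10,"rx":0,"ry":0,"rz":0,"fingers":255},{"tx":-54,"ty":18,"tz":11,"rx":0,"ry":0,"rz":0,"fingers":255},{"tx":-61,"ty":20,"tz":13,"rx":0,"ry":0,"rz":0,"fingers":255},{"tx":-61,"ty":20,"tz":13,"rx":0,"ry":0,"rz":0,"fingers":255},{"tx":-61,"ty":20,"tz":13,"rx":0,"ry":0,"rz":0,"fingers":255}]'
python3 - <<'E'
from h import *
o=ctrl.get_obs(); p=o['ee_pos'];l=L(p);print(l,o['ft_force'])
w=cam('wrist');s=cam('scene');crop(s[0],200,110,100,85,6,'pics/v2.png')
cv2.imwrite('pics/v3.png',cv2.resize(w[0][40:240,155:365],None,fx=3,fy=3,interpolation=2))
E
```

```text
t: 20.7
ee_pos: [538.9, 105.1, 131.2]
orientation: [-1.556, 0.253, -0.254]
ft_force: [-0.5, -0.4, -0.7]
width: 0.5
[-11.14246085   0.31558307 131.18113913] [-0.51534491 -0.39682716 -0.6685188 ]
```

View pics/v3.png

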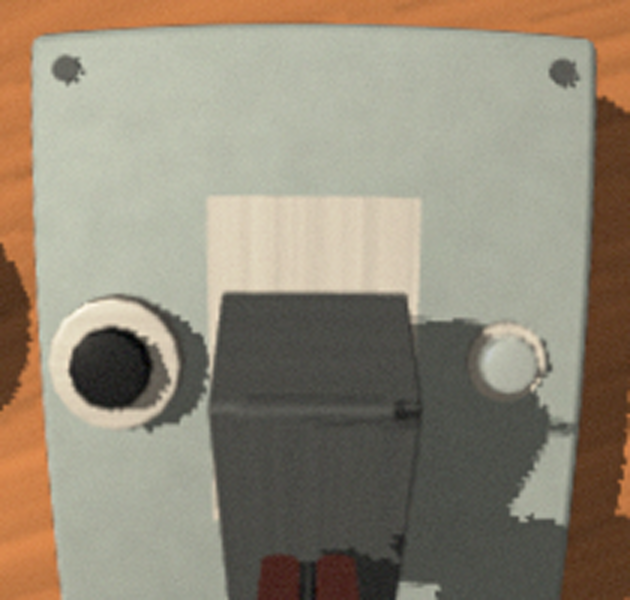

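View pics/v2.png

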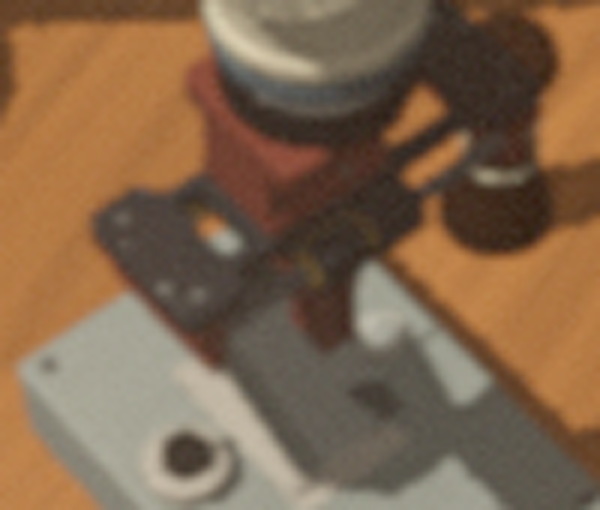

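The guard is partway down (front face spans crop v 295–408). I'll check whether it's still falling.

```bash
python3 - <<'E'
from h import *
o=ctrl.get_obs(); print(o['t'],L(o['ee_pos']),o['ft_force'])
w=cam('wrist')
cv2.imwrite('pics/x3.png',cv2.resize(w[0][40:240,155:365],None,fx=3,fy=3,interpolation=2))
E
```

```text
20.8 [-11.10522654   0.24830753 131.0777698 ] [-0.41159422  0.43867177  0.74332384]
```

View pics/x3.png

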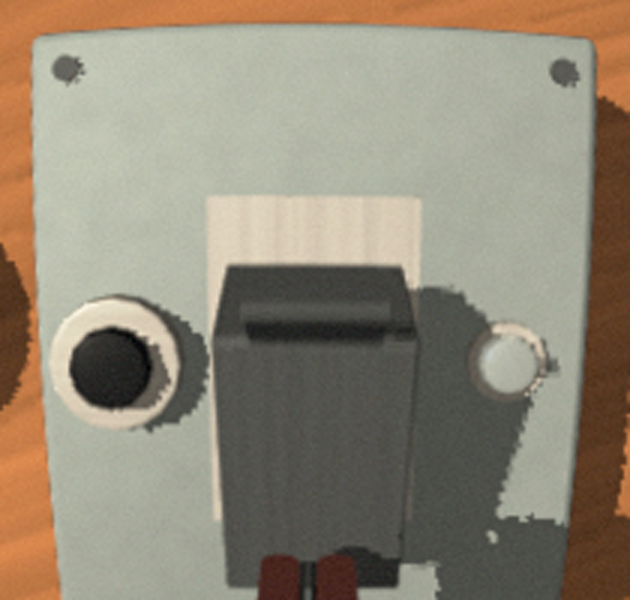

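It's still falling freely. I'll lift the hand clear, straight up, and look again.

```bash
python3 -m creep '[{"tx":5,"ty":-2,"tz":12,"rx":0,"ry":0,"rz":0,"fingers":255},{"tx":5,"ty":-2,"tz":35,"rx":0,"ry":0,"rz":0,"fingers":255},{"tx":-20,"ty":7,"tz":70,"rx":0,"ry":0,"rz":0,"fingers":255},{"tx":-60,"ty":20,"tz":90,"rx":0,"ry":0,"rz":0,"fingers":255},{"tx":-100,"ty":33,"tz":90,"rx":0,"ry":0,"rz":0,"fingers":255},{"tx":-140,"ty":47,"tz":90,"rx":0,"ry":0,"rz":0,"fingers":255},{"tx":-180,"ty":60,"tz":90,"rx":0,"ry":0,"rz":0,"fingers":255},{"tx":-180,"ty":60,"tz":90,"rx":0,"ry":0,"rz":0,"fingers":255}]'
python3 - <<'E'
from h import *
o=ctrl.get_obs(); print(o['t'],L(o['ee_pos']),o['ft_force'])
w=cam('wrist');s=cam('scene');c=cam('top');crop(s[0],160,80,190,150,4,'pics/y2.png')
cv2.imwrite('pics/y3.png',w[0]);crop(c[0],150,120,190,150,4,'pics/y1.png')
E
```

```text
t: 21.85
ee_pos: [357.0, 165.4, 221.8]
orientation: [-1.556, 0.251, -0.252]
ft_force: [-0.1, -0.5, 0.2]
width: 0.5
21.85 [-2.02794105e+02  1.54405877e-01  2.21828986e+02] [-0.07785431 -0.5423365   0.22802397]
```

View pics/y2.png

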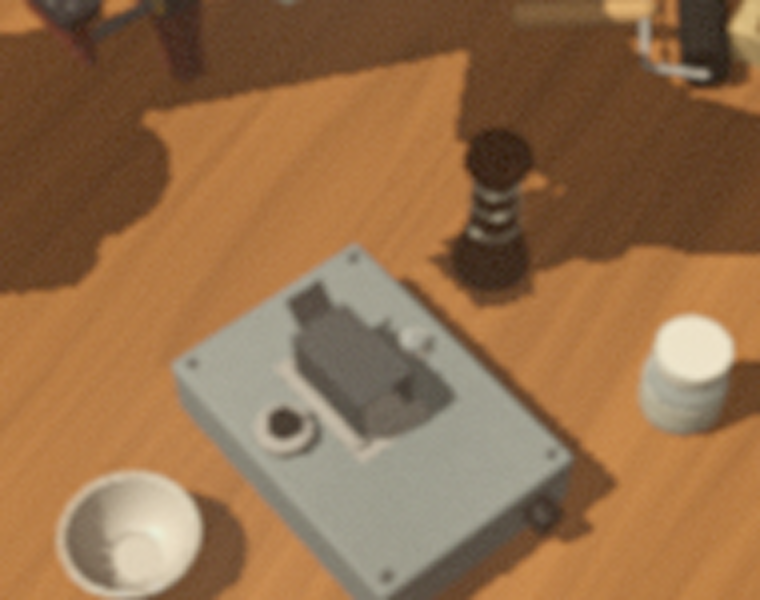

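View pics/y1.png

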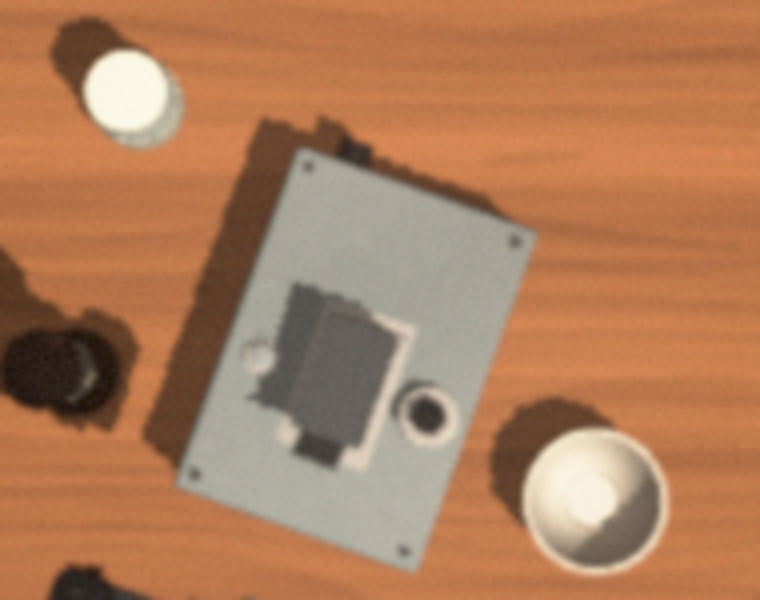

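View pics/y3.png

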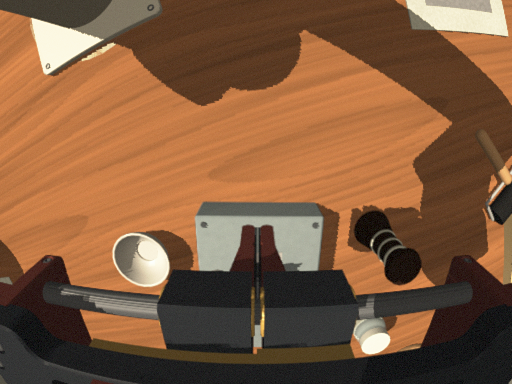

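The guard looks shut as at the start and the loose items haven't moved. I'll compare numerically with the first pictures.

```bash
python3 - <<'E'
from h import *
for n,boxes in (('scene',dict(guard=(228,145,50,50),bowl=(172,195,42,40),jar=(318,155,30,35),stop=(222,176,20,20))),('top',dict(guard=(205,185,60,58),bowl=(278,225,42,42),jar=(168,128,30,32),brush=(150,200,32,26)))):
    a=cv2.imread(f'pics/{n}0.png').astype(int);b=cam(n)[0].astype(int)
    for k,(x,y,w,h) in boxes.items():
        d=np.abs(a-b)[y:y+h,x:x+w]; print(n,k,'mean',d.mean().round(2),'max',d.max())
print(ctrl.get_obs()['t'])
E
```

```text
scene guard mean 4.86 max 74
scene bowl mean 4.63 max 13
scene jar mean 4.5 max 13
scene stop mean 4.71 max 10
top guard mean 4.82 max 14
top bowl mean 4.79 max 13
top jar mean 4.37 max 15
top brush mean 22.38 max 102
22.1
```

```bash
python3 - <<'E'
from h import *
a=cv2.imread('pics/scene0.png').astype(int);b=cam('scene')[0].astype(int)
d=np.abs(a-b).max(2); ys,xs=np.where(d[145:195,228:278]>20); print(sorted(set(zip((xs+228).tolist(),(ys+145).tolist()))))
d2=np.abs(a-b).max(2)[110:160,265:300]; print((d2>20).sum())
for n,i,j in(('a',a,b),):
    for nm,im in(('before',i),('after',j)):
        m=(im.astype(int).max(2)<60)[108:156,270:298]; y,x=np.where(m); print(nm,m.sum(),x.mean()+270,y.mean()+108)
crop(a.astype('uint8'),255,100,50,60,6,'pics/z1.png');crop(b.astype('uint8'),255,100,50,60,6,'pics/z2.png')
cv2.imwrite('pics/z.png',np.hstack([cv2.imread('pics/z1.png'),cv2.imread('pics/z2.png')]))
E
```

```text
[(267, 145), (268, 145), (268, 146), (269, 145), (269, 146), (270, 145), (270, 146), (270, 147), (270, 148), (271, 145), (271, 146), (271, 147), (271, 148), (271, 149), (272, 145), (272, 146), (272, 147), (272, 148), (272, 149), (273, 145), (273, 146), (273, 147), (273, 148), (273, 149), (273, 150), (273, 151), (274, 147), (274, 148), (274, 149), (274, 150), (274, 151), (274, 152), (275, 148), (275, 149), (275, 150), (275, 151), (275, 152), (276, 149), (276, 150), (276, 151), (276, 152), (276, 153), (277, 150), (277, 151), (277, 152), (277, 153), (277, 154)]
613
before 0 nan nan
after 65 284.55384615384617 124.35384615384615<stdin>:7: RuntimeWarning: Mean of empty slice.
  ret = ret.dtype.type(ret / rcount)
```

View pics/z.png

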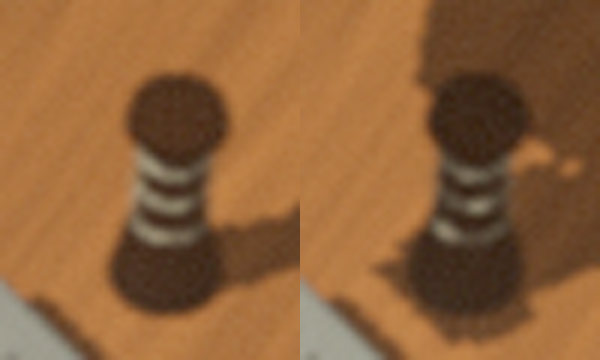

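The side-by-side shows the brush in exactly the same place, and only the arm's shadow differs. The guard pixels match the original shut pose. I'll hand it in.

```bash
python3 -c "
from workcell import ctrl
print(ctrl.close_job())"
```

```text
the job is handed in; nothing more can be done
None
```

The press is switched on: I flipped the guard back to its stop, pushed the toggle fully to the hinge side, then tipped the guard forward so it dropped shut. I handed in at about 22 s, with the arm well clear and touching nothing.

**Last checks**
- **Guard:** it matches its original shut picture in both fixed views. The only differences in the scene view are the arm's shadow at the edge of the box.
- **Toggle:** after pushing, the wrist view showed the full rearward lean, 60 px where 59 was predicted. It was still on partway through closing, before the guard covered it.
- **Loose items and stop button:** the bowl, jar and stop button match the first pictures. The brush stands in the same place, with only the arm's shadow across it.

**What went wrong or disagreed**
- **Tool height:** the fingertips stood about 41 mm higher than the reported tool position implied. My first two pushes passed over the tab, so I worked from the camera views after that.
- **Force on the tab:** one level push jammed on the tab and the wrist force reached about 49 N, which was not gentle. I backed off at once and followed the tab's arc, with under about 3 N at every reading from then on.
- **Force on the toggle:** it reached about 13 N against its end stop before I backed off.

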